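Grease the bearing block with the push gun

ROBOT

A 6-joint arm with a two-finger parallel gripper is mounted at the origin on a cart in front of the work surface, level with it; the furniture and walls round the work are solid. World frame = base frame: x ahead of the robot, y to its left, z up, the work surface at z = 0. Lengths are in m, angles in rad, forces in N, time in s.
With the tool pointing down it reaches from about 0.325 to 0.775 m from the base axis. Payload 5.5 kg.
Tool frame: the origin (TCP) lies on the centre line of the jaws, within the pads' length; the fingertips stand 11 mm ahead of it and the grasp point (between the pads) lies 8 mm behind it; x points along the fingers, y is the direction in which the jaws open and shut, and the axes are right-handed (so a half turn about x gives the same grasp; the last joint's range is limited). The gripper opens to 85 mm and grips with 20 to 120 N. Pads are 22 mm wide; open, the fingers measure 114 mm over their backs; the gripper's body (76 mm by 85 mm) begins 54 mm behind the grasp point. The pads swing forward as they close: fully open they stand 13 mm farther back than shut.
Start: joints at [1.158, 0.091, 1.231, -0, 1.82, -0.057], TCP at [0.209, 0.562, 0.242] pointing down, gripper open.
Joint ranges: [-2.87, 2.87], [-0.86, 2.18], [0.17, 2.46], [-1.51, 4.65], [0.06, 2.69], [-2.65, 2.65]. Speed limits (rad/s): [2.57, 2.57, 3.01, 3.14, 3.14, 3.14].

INTERFACE

Orientations are given as a rotation vector (axis times angle).
In Python, from bench import readout, viewer, order, spotter gives the robot as it stands.
- The arm moves only by the tool arm_command, never from a script. Its argument "steps" is a list of rows, each a list of 4 numbers: the shift along the tool's x, y, z in m, then the turn about the tool's x in rad. A call has exactly 5 rows; each row is the pose to reach, as a shift and turn from the pose measured when the call began, along the tool's axes at that moment; what a row does not reach only later rows make up. A row lasts 1/12 s, in which the tool goes at most 41.7 mm and 7.16 degrees, less where a joint would pass 70% of its speed; a pose out of reach is approached as far as the arm can. A call with a gripper value outside its range is refused whole. "hand" is the opening, from -1 (shut) to 1 (fully open), so that 0 is half open, set as the call begins (left out, the last holds). The fingers move at their own pace and stop on an object; the grip force is fixed at half the most. Time passes only in rows, so rows that repeat a pose let the fingers close, or fill a call up. It gives the time, the measured TCP pose, the force and the opening at its end, in the units of the state.
- readout.read_state(): the state, without advancing time (a new reading comes with each control period).
- viewer.snapshot(name): name is "scene" or "side" or "wrist"; returns a dict with "frame" (400x640x3 uint8, blue, green, red), "vertical_fov" (degrees; the focal length in pixels is half the picture's height over the tangent of half this angle, whatever the lens; pixels are square), "cx", "cy" (the principal point, pixels), "rvec" (rotation vector, rad) and "tvec" (3), from world to camera coordinates, as OpenCV has them. Camera axes: x right, y down, z forward; pixel columns grow to the right and rows downward; lengths in m; the calibration is good to about 2 mm. The wrist camera is an equidistant fisheye: a pixel r from the principal point sees the ray r / f radians off the axis. A picture is of the moment at which its call begins. There is no depth.
- order.finish_job(): hands the job in, once; it reports no verdict.
Trained networks look in the newest picture that a camera, given by its name, has taken for a name from the list of things; names that differ only in an ending like _2 or _b are one class to them, and where a whole thing is asked for, a point or a joint stands for the part that bears it (a point fixed in the world has none). Each returns a list of dicts, best first, with "conf" (0 to 1); they miss things now and then, are a little off and sometimes report something else, mostly with a low value. They report only what shows in the picture. A call takes as long as a camera call. They do not tell look-alikes from the thing itself.
- spotter.spot_in(label, camera): "bbox" ([left, top, right, bottom] in pixels, round what is visible of it).
- spotter.regions_of(label, camera): "mask" (400x640 bool, what is visible of it) and "bbox" ([left, top, right, bottom] in pixels, round what is visible of it).
- spotter.tip_of(label, camera): "xy" ([column, row] in pixels: a listed point, or the origin of a listed thing).
The state is a dict: "time": time; "joint_positions": joint angles; "joint_vel": joint speeds; "joint_torque": joint torques, N m; "ee_pos": TCP position; "tool_rot": TCP orientation; "contact_force": force on the tool from outside, world axes, zero at the start; "moment": the same for the moment, N m; "gripper_width": finger opening in m.
Only numpy, scipy, OpenCV 4.12 (cv2) and the standard library are available. Lean on these libraries where they do the work, as an engineer would, in place of code of your own. Each camera call takes 0.05 s, during which the arm holds its last target.

TASK

Take the blue-handled push grease gun out of its stand, set its brass nozzle squarely on the tilted ball-head nipple of the green bearing block and press along the nipple's axis until the nozzle snaps over the ball and sits flat on the hexagon below it. Then push the handle on against its spring, without ramming it, until the red band on the stem has gone into the body, and finish while still holding the gun pushed in like that: do not let go or ease off. Leave the other things on the table where they are.

Things in the scene. Friction and masses are not known exactly. Their poses are not given: they have to be found in the camera images.
- gun_grip (a point): centre of the blue square handle (28 x 28 mm, sides along its x and y, 52 mm long) of the push grease gun, 0.32 kg, 127 mm long, upright in its stand. z points along the gun's axis to the tail, which ends 36 mm above this point. A round collar 44 mm wide lies 25 to 33 mm below it; fingers can bear on it when pushing. Spring relaxed, the mouth is 91 mm below.
- gun_mouth (a point): centre of the open end of the gun's brass nozzle, in the plane of its rim; z along the gun to the tail. Rim 29 mm across outside, 20 mm inside; four spring jaws inside snap over the nipple's ball at about 4 to 8 N of axial push and then pull the nozzle home. The brass cup is 28 mm long; above it a 15 mm steel stem with a red band 8 mm wide just below the collar.
- gun_nozzle (a joint): how far the gun's body is pushed down over its stem, m: 0 relaxed, 0.014 fully in (hard stop). Preloaded spring: it starts to move at 8 N, then 0.5 N per mm, 15 N fully in. The red band is gone at about 0.008. It springs back as soon as the push is eased.
- nipple_seat (a point): the nipple on the bearing block: centre of the upper face of its steel hexagon (32 mm across flats), where the nozzle's rim must sit; z axis points outward along the nipple's axis, 28 degrees from vertical, leaning to the side of the block's own -x. The brass ball head, 16 mm in diameter, has its centre 10 mm and its top 18 mm from this point along that axis.
- bearing_block: green cast bearing block, fixed to the table: foot 130 x 60 x 14 mm (x, y, z), rounded housing 94 mm high with a dark shaft stub along its y, 106 mm long. Origin under the centre of the foot.
- gun_stand: fixed stand for the gun: dark round foot 84 mm across, 10 mm high, with a grey upright cup 49 mm outside, 38 mm inside, rim 36 mm above the table. Origin under its centre. The gun's mouth rests on the cup's floor, 10 mm above the table: lift the gun straight up by 30 mm or more to clear the rim.
- glue_bottle: white glue bottle with a red spout, standing, 34 mm wide, 100 mm high; origin under its foot; a bystander
- marker_pink: pink marker pen lying flat, 126 mm long (along its y), 15 mm high; origin under its centre; a bystander
- letter_07: small black sign letter H with a white face, 51 x 44 x 16 mm, lying flat; origin under its centre; a bystander
- screwdriver: screwdriver with a red handle, lying, 191 mm long (along its y), 26 mm high; origin under its centre; a bystander
- pen_black: black pen lying flat, 141 mm long (along its y), 13 mm high; origin under its centre; a bystander
Not all that is in view belongs to the job. What is shaped like the part that bears gun_grip but orange is not meant. Leave any orange or pink look-alike of the gun_stand alone.

How it is judged:
On the way, in this order (a step that is already met when the one before it is completed fails the run):
1. the gun is lifted clear out of its stand (height (world z) of gun_mouth above 0.04 m and contact force between grease_gun and gun_stand below 0.1 N), for 0.1 s.
2. the nozzle has snapped squarely onto the nipple (distance between gun_mouth and nipple_seat below 0.003 m and angle between the z axis of gun_mouth and the z axis of nipple_seat, either way round below 0.12 rad), for 0.2 s.
At the end, for the whole second after the job is handed in: The nozzle mouth is within 3 mm of the nipple's seat and within 0.12 rad of its axis, the gun's body is pushed in by more than 7 mm and at rest, bearing on the block with more than 5 N, still held in the fingers (all of step 2 and value of joint gun_nozzle above 0.007 m and velocity of joint gun_nozzle between -0.01 and 0.01 m/s and contact force between grease_gun and bearing_block above 5 N and contact force between the fingers and grease_gun above 2 N and contact force between grease_gun and gun_stand below 0.1 N); the arm keeps its last pose, push and grip.
It fails at once if the gun is rammed onto the block with more than 50 N (contact force between grease_gun and bearing_block above 50 N).
It fails at once if a bystander is moved by more than 20 mm (distance of any of glue_bottle, marker_pink, letter_07, screwdriver, pen_black from where it was at the start of the episode above 0.02 m).
It also fails if it takes over 45 s, if anything falls off the work surface, if the arm or the gripper's body presses on something with over 40 N, if the wrist force passes 120 N, or if a joint passes its speed limit or range.

## Working session

There is one attempt and no reset: what is moved stays moved. The work goes in short steps, Python scripts to look and compute and a tool call to move; the robot and the scene stay as the last step left them, time stands still between calls to the robot, and variables do not carry over. Pictures are saved under pics/ and viewed, and the job is handed in when it is done.

Besides the shell and the picture viewer there is one more tool, called as a command line: name --pt "numbers of a row" for each row, then --argument value for the rest. arm_command: Moves the arm, as the interface text tells. Its arguments: {"type":"object","properties":{"steps":{"type":"array"},"hand":{"type":"number"}},"required":["steps"]}

```bash
mkdir -p pics; ls; cat > h.py <<'E'
import numpy as np, cv2, json
from bench import readout, viewer, order, spotter
from scipy.spatial.transform import Rotation as R
def cam(s):
    f=s["frame"].shape[0]/2/np.tan(np.radians(s["vertical_fov"])/2)
    return f,s["cx"],s["cy"],R.from_rotvec(np.ravel(s["rvec"])).as_matrix(),np.ravel(s["tvec"])
def ray(s,uv,fish=False):
    f,cx,cy,Rm,t=cam(s); d=np.array([uv[0]-cx,uv[1]-cy])/f
    if fish:
        r=np.linalg.norm(d); v=np.r_[d/max(r,1e-9)*np.sin(r),np.cos(r)]
    else: v=np.r_[d,1.]
    v/=np.linalg.norm(v); return -Rm.T@t, Rm.T@v
def proj(s,p,fish=False):
    f,cx,cy,Rm,t=cam(s); c=Rm@np.asarray(p,float)+t
    if fish:
        h=np.hypot(c[0],c[1]); th=np.arctan2(h,c[2]); return np.array([cx,cy])+f*th*c[:2]/max(h,1e-9)
    return np.array([cx,cy])+f*c[:2]/c[2]
def tri(rays):
    A=np.zeros((3,3));b=np.zeros(3)
    for o,d in rays:
        P=np.eye(3)-np.outer(d,d);A+=P;b+=P@o
    x=np.linalg.solve(A,b); return x,[np.linalg.norm((np.eye(3)-np.outer(d,d))@(x-o)) for o,d in rays]
def onz(r,z):
    o,d=r; return o+d*(z-o[2])/d[2]
def crop(s,b,name,k):
    l,t,r,bb=map(int,b); cv2.imwrite(name,cv2.resize(s["frame"][max(t,0):bb,max(l,0):r],None,fx=k,fy=k,interpolation=cv2.INTER_CUBIC))
E
python3 - <<'E'
from h import *
st=readout.read_state(); print({k:np.round(v,4) for k,v in st.items()})
print(R.from_rotvec(st["tool_rot"]).as_matrix().round(3))
for c in ["scene","side","wrist"]:
    s=viewer.snapshot(c); cv2.imwrite(f"pics/a_{c}.png",s["frame"]); print(c,s["vertical_fov"],s["cx"],s["cy"])
    for l in ["gun_grip","gun_mouth","nipple_seat","bearing_block","gun_stand"]:
        print(l,[(np.round(d["xy"],1),round(d["conf"],2)) for d in spotter.tip_of(l,c)][:4])
E
```

```text
pics
{'time': np.float64(0.0), 'joint_positions': array([ 1.1583,  0.0919,  1.2319,  0.    ,  1.8198, -0.0567]), 'joint_vel': array([-0.0003,  0.001 , -0.0013,  0.0005,  0.0031, -0.0002]), 'joint_torque': array([-1.20000e-03, -4.58742e+01, -4.18011e+01, -2.00000e-04,
        1.22000e-02,  0.00000e+00]), 'ee_pos': array([0.2089, 0.5622, 0.2411]), 'tool_rot': array([ 0.2777,  1.5532, -0.2807]), 'contact_force': array([0.5615, 0.6633, 0.6329]), 'moment': array([ 0.027 , -0.0318,  0.0658]), 'gripper_width': np.float64(0.0854)}
[[-0.001  0.348  0.937]
 [-0.002  0.937 -0.348]
 [-1.    -0.002 -0.   ]]
scene 55.53797885136385 312.65400447887043 197.65992183412015
gun_grip [(array([327.6, 218.9]), 0.79), (array([353.3, 202.2]), 0.73), (array([289.9, 288.4]), 0.42)]
gun_mouth [(array([289.3, 288.5]), 0.52), (array([349. , 227.8]), 0.51), (array([327.4, 245.3]), 0.41)]
nipple_seat [(array([259.4, 182.5]), 0.63), (array([328. , 217.3]), 0.36), (array([324.2, 246.3]), 0.19)]
bearing_block [(array([260.7, 213.9]), 0.69)]
gun_stand [(array([325.7, 247.9]), 0.93), (array([295.7, 231.2]), 0.63), (array([259.8, 214.3]), 0.62)]
side 52.48101904421217 327.72878629611046 199.59932847623193
gun_grip [(array([348.3, 184.3]), 0.93), (array([309.5, 181.4]), 0.66)]
gun_mouth [(array([312.8, 205.8]), 0.45), (array([352.1, 211.1]), 0.44)]
nipple_seat [(array([321.3, 243.3]), 0.67)]
bearing_block [(array([317.5, 283.9]), 0.61)]
gun_stand [(array([294.5, 229.9]), 0.81), (array([350.9, 214. ]), 0.73), (array([338.2, 241.1]), 0.71)]
wrist 65.70646984690485 323.0753728853131 201.5348363646479
gun_grip [(array([ 98.1, 336.3]), 0.53)]
gun_mouth []
nipple_seat []
bearing_block [(array([261. , 370.4]), 0.43)]
gun_stand [(array([202.4, 380.8]), 0.93), (array([163. , 387.1]), 0.57)]
```

View pics/a_scene.png

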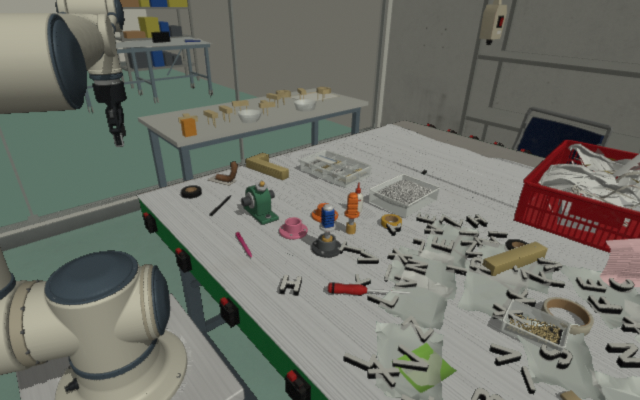

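View pics/a_side.png

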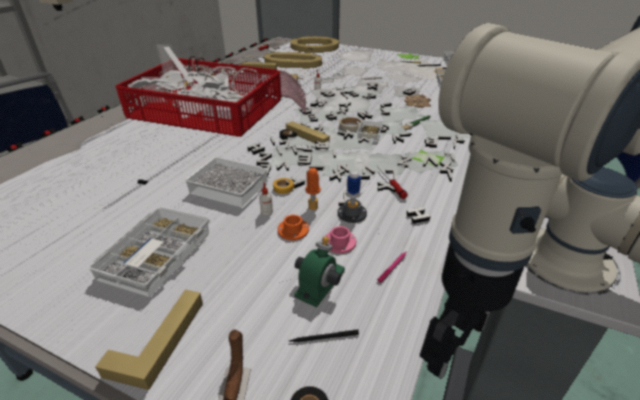

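View pics/a_wrist.png

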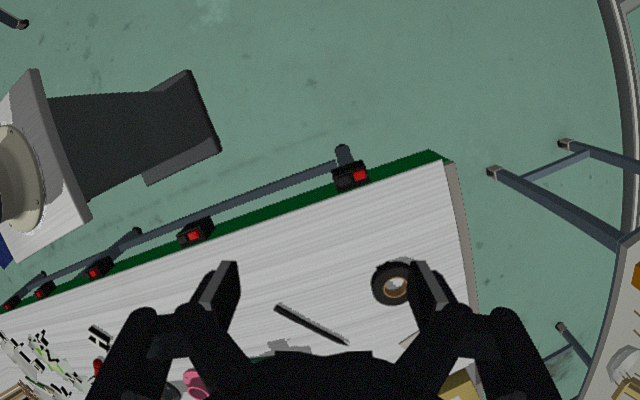

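```bash
python3 - <<'E'
from h import *
a=viewer.snapshot("scene"); b=viewer.snapshot("side")
for n,p,q in [("grip",(327.6,218.9),(353.5,184.3)),("stand",(325.7,247.9),(350.9,214)),("nip",(259.4,182.5),(321.3,243.3)),("block",(260.7,213.9),(317.5,283.9)),("orangegrip",(353,202),(312,181)),("pinkstand",(292,232),(339,243)),("bottle?",(359,195),(265,200))]:
    x,e=tri([ray(a,p),ray(b,q)]); print(n,x.round(4),np.round(e,4))
crop(a,(220,160,380,280),"pics/b_scene.png",5); crop(b,(240,150,420,310),"pics/b_side.png",4)
for s,c in ((a,"scene"),(b,"side")):
    for l in ["glue_bottle","marker_pink","letter_07","screwdriver","pen_black"]:
        print(c,l,[(np.round(onz(ray(s,d["xy"]),0),3),round(d["conf"],2)) for d in spotter.tip_of(l,c)][:3])
    print([(np.round(d["bbox"]),round(d["conf"],2)) for d in spotter.spot_in("gun_grip",c)])
E
```

```text
grip [0.543  0.0578 0.0959] [0.0004 0.0004]
stand [0.5443 0.0633 0.    ] [0.0001 0.0001]
nip [0.5092 0.3255 0.1136] [0.0013 0.0013]
block [ 0.5137  0.3362 -0.0022] [0.0012 0.0012]
orangegrip [0.6578 0.0815 0.093 ] [0.0045 0.0045]
pinkstand [ 0.5251  0.1882 -0.0015] [0.0011 0.0011]
bottle? [0.7654 0.1578 0.0481] [0.0069 0.0069]
scene glue_bottle [(array([0.762, 0.155, 0.   ]), 0.56)]
scene marker_pink [(array([0.377, 0.2  , 0.   ]), 0.57)]
scene letter_07 [(array([ 0.367, -0.005,  0.   ]), 0.6)]
scene screwdriver [(array([ 0.503, -0.135,  0.   ]), 0.71)]
scene pen_black [(array([0.445, 0.469, 0.   ]), 0.67)]
[(array([318., 203., 338., 241.]), 0.71), (array([347., 192., 357., 235.]), 0.61)]
side glue_bottle [(array([0.761, 0.151, 0.   ]), 0.61)]
side marker_pink [(array([0.381, 0.218, 0.   ]), 0.6)]
side letter_07 [(array([ 0.382, -0.005,  0.   ]), 0.6), (array([0.451, 0.463, 0.   ]), 0.43)]
side screwdriver [(array([ 0.506, -0.118,  0.   ]), 0.69)]
side pen_black [(array([0.443, 0.466, 0.   ]), 0.9)]
[(array([304., 167., 321., 208.]), 0.75), (array([341., 174., 362., 210.]), 0.69)]
```

View pics/b_scene.png

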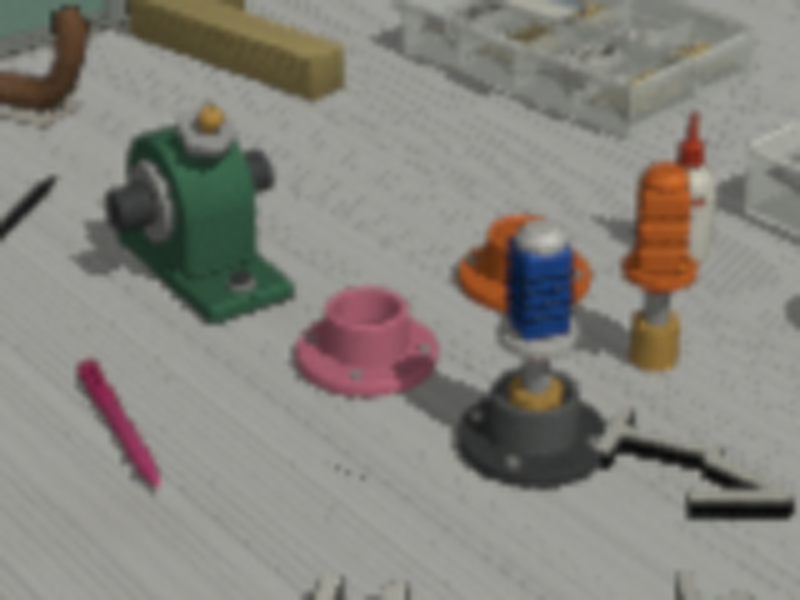

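View pics/b_side.png

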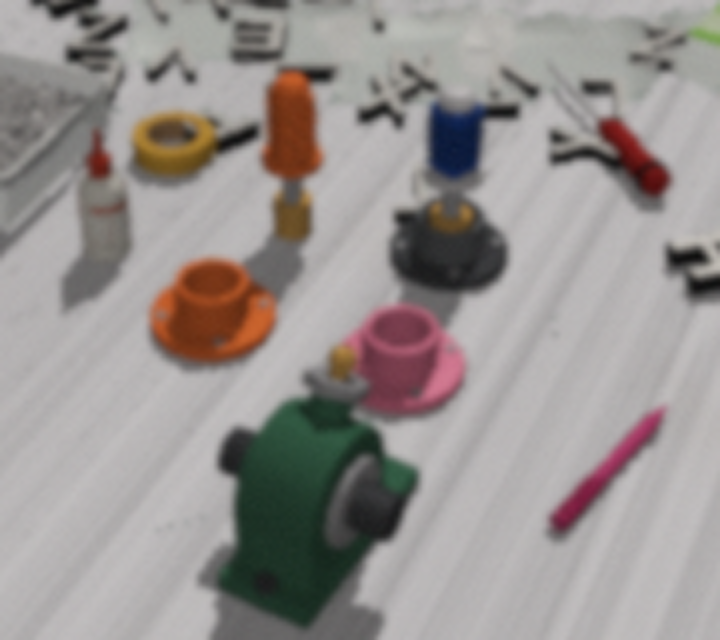

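```bash
cat >> h.py <<'E'
def plan(p,yaw=None):
    """world target TCP -> tool shift; yaw target = angle of tool y in the world plane"""
    st=readout.read_state(); M=R.from_rotvec(st["tool_rot"]).as_matrix()
    sh=M.T@(np.asarray(p)-st["ee_pos"]); cur=np.arctan2(M[1,1],M[0,1])
    # turn about tool x (down): positive turn lowers world yaw
    t=None if yaw is None else (-(yaw-cur)+np.pi/2)%np.pi-np.pi/2
    print("shift",sh.round(4),"turn",t,"curyaw",cur, "j",np.round(st["joint_positions"],2),"ee",st["ee_pos"].round(4))
E
python3 - <<'E'
from h import *
s=viewer.snapshot("wrist"); st=readout.read_state(); M=R.from_rotvec(st["tool_rot"]).as_matrix()
f,cx,cy,Rm,t=cam(s); c=-Rm.T@t; print(c, "cam in tool",M.T@(c-st["ee_pos"]),"\n",(M.T@Rm.T).round(3),f)
plan((0.47,0.10,0.25))
plan((0.45,0.25,0.25))
E
```

```text
[0.13017471 0.59221503 0.37376274] cam in tool [-0.13151233  0.00045169 -0.08427456] 
 [[ 0.001 -0.327  0.945]
 [ 1.     0.    -0.001]
 [-0.     0.945  0.327]] 309.70691628693146
shift [-0.0077 -0.3426  0.4057] turn None curyaw 1.215001570907019 j [ 1.16  0.09  1.23 -0.    1.82 -0.06] ee [0.209  0.5624 0.2423]
shift [-0.0077 -0.2089  0.3347] turn None curyaw 1.215001570907019 j [ 1.16  0.09  1.23 -0.    1.82 -0.06] ee [0.209  0.5624 0.2423]
```

arm_command --pt "-0.004 -0.023 0.033 0" --pt "-0.008 -0.046 0.066 0" --pt "-0.012 -0.069 0.1 0" --pt "-0.016 -0.092 0.132 0" --pt "-0.02 -0.115 0.16 0"

```text
time: 2.07
ee_pos: [0.3199, 0.3971, 0.2624]
tool_rot: [0.279, 1.552, -0.279]
contact_force: [0.7, 0.3, 0.8]
gripper_width: 0.0852
```

```bash
python3 - <<'E'
from h import *
s=viewer.snapshot("wrist"); cv2.imwrite("pics/c_wrist.png",s["frame"]); np.save("c.npy",s)
for l in ["gun_grip","gun_mouth","nipple_seat","bearing_block","gun_stand"]:
        print(l,[(np.round(d["xy"],1),round(d["conf"],2)) for d in spotter.tip_of(l,"wrist")][:4])
plan((0.5,0.30,0.25))
E
```

```text
gun_grip [(array([174.3, 380.5]), 0.58), (array([118.6, 335. ]), 0.47)]
gun_mouth [(array([219.3, 243.6]), 0.72)]
nipple_seat [(array([314.6, 343.5]), 0.97)]
bearing_block []
gun_stand [(array([246.2, 321.6]), 0.9)]
shift [ 0.012  -0.0301  0.2047] turn None curyaw 1.2156333479921086 j [ 0.83 -0.14  1.43  0.    1.86 -0.38] ee [0.3185 0.3995 0.2621]
```

View pics/c_wrist.png

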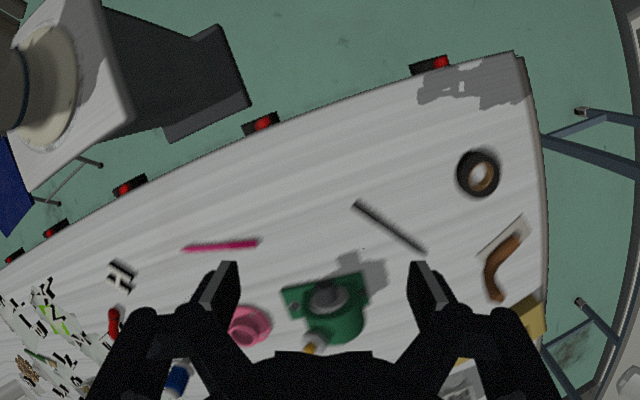

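arm_command --pt "0 -0.01 0.04 0" --pt "0 -0.02 0.08 0" --pt "0 -0.02 0.12 0" --pt "0 -0.02 0.16 0" --pt "0 -0.02 0.18 0"

```text
time: 2.78
ee_pos: [0.4829, 0.3174, 0.2606]
tool_rot: [0.278, 1.553, -0.28]
contact_force: [-0.1, 0.1, 0.6]
gripper_width: 0.0851
```

```bash
cat >> h.py <<'E'
def look(tag,labels=("gun_grip","gun_mouth","nipple_seat","bearing_block","gun_stand"),cams=("wrist",)):
    for c in cams:
        s=viewer.snapshot(c); cv2.imwrite(f"pics/{tag}_{c}.png",s["frame"]); np.save(f"{tag}_{c}.npy",s)
        for l in labels: print(c,l,[(np.round(d["xy"],1).tolist(),round(d["conf"],2)) for d in spotter.tip_of(l,c)][:4])
    st=readout.read_state(); print(st["time"],st["ee_pos"].round(4),st["contact_force"].round(2),st["gripper_width"])
def load(tag,c="wrist"): return np.load(f"{tag}_{c}.npy",allow_pickle=True).item()
E
python3 -c "from h import *; look('d')"
```

```text
wrist gun_grip [([155.4, 294.4], 0.9)]
wrist gun_mouth [([177.3, 261.6], 0.57)]
wrist nipple_seat [([178.4, 263.7], 0.66), ([330.9, 210.1], 0.63)]
wrist bearing_block [([340.9, 178.3], 0.63)]
wrist gun_stand [([182.1, 257.8], 0.89), ([247.2, 223.7], 0.87), ([288.5, 293.3], 0.72)]
3.0833 [0.4791 0.3194 0.2619] [-0.2   1.13  0.28] 0.08547369689192852
```

View pics/d_wrist.png

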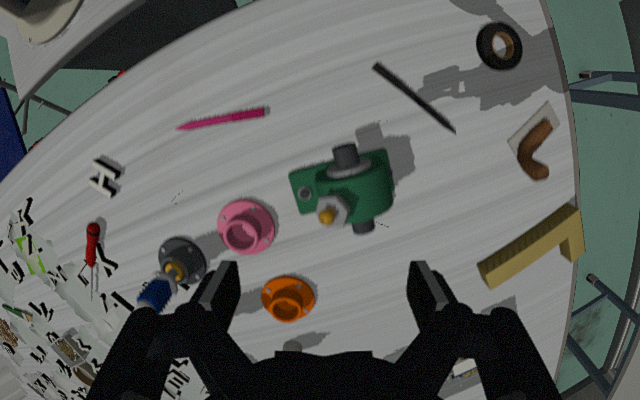

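arm_command --pt "0 -0.035 0 0" --pt "0 -0.07 0 0" --pt "0 -0.105 0 0" --pt "0 -0.14 0 0" --pt "0 -0.15 0 0"

```text
time: 3.5
ee_pos: [0.4252, 0.1768, 0.263]
tool_rot: [0.277, 1.552, -0.277]
contact_force: [-0.2, -0.4, -0.0]
gripper_width: 0.0853
```

```bash
python3 -c "from h import *; look('e')"
```

```text
wrist gun_grip [([314.6, 355.2], 0.98), ([262.9, 306.7], 0.89)]
wrist gun_mouth [([316.0, 318.1], 0.92), ([272.7, 268.8], 0.64)]
wrist nipple_seat [([468.2, 214.9], 0.93)]
wrist bearing_block [([446.2, 183.5], 0.71)]
wrist gun_stand [([349.9, 228.0], 0.73), ([386.9, 296.9], 0.61), ([274.4, 269.8], 0.49)]
3.8 [0.4272 0.18   0.2618] [-0.42  0.67  1.25] 0.08570751777035021
```

View pics/e_wrist.png

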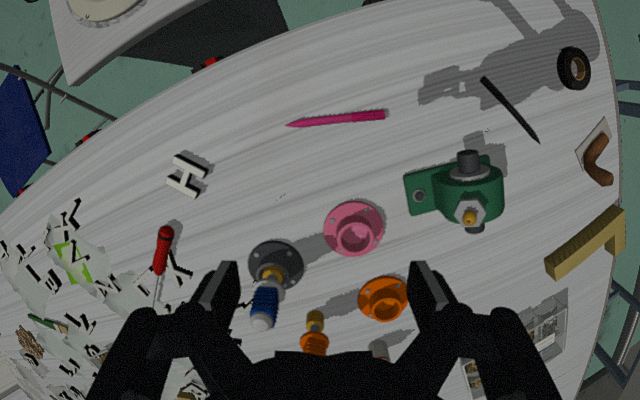

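arm_command --pt "0 -0.025 0.025 0" --pt "0 -0.05 0.05 0" --pt "0 -0.07 0.08 0" --pt "0 -0.08 0.11 0" --pt "0 -0.08 0.12 0"

```text
time: 4.22
ee_pos: [0.5148, 0.0615, 0.2603]
tool_rot: [0.277, 1.555, -0.278]
contact_force: [-0.1, 1.2, -0.1]
gripper_width: 0.0847
```

```bash
python3 -c "from h import *; look('f')"
```

```text
wrist gun_grip [([327.5, 213.3], 0.77), ([379.2, 285.1], 0.57)]
wrist gun_mouth [([540.7, 106.3], 0.71), ([369.0, 250.9], 0.52), ([325.9, 185.3], 0.43)]
wrist nipple_seat [([539.0, 106.9], 0.65)]
wrist bearing_block [([503.2, 101.9], 0.92)]
wrist gun_stand [([412.2, 138.1], 0.91), ([329.4, 183.9], 0.73), ([444.1, 226.0], 0.7)]
4.5167 [0.5119 0.065  0.2617] [-0.07 -0.13 -0.68] 0.0853794936775466
```

View pics/f_wrist.png

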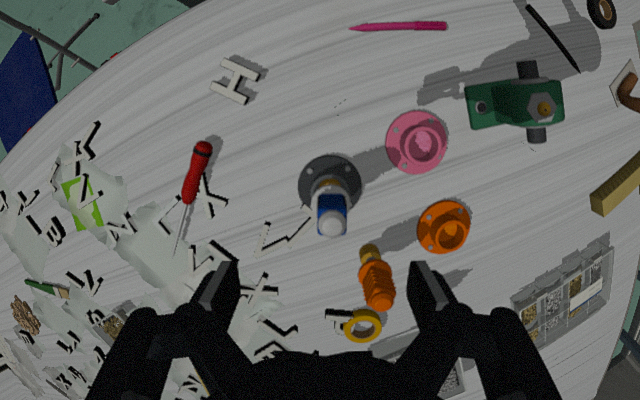

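```bash
python3 - <<'E'
from h import *
d,e,f=load('d'),load('e'),load('f')
a=viewer.snapshot("scene"); b=viewer.snapshot("side")
for n,L in {"grip":[(d,(155.4,294.4)),(e,(262.9,306.7)),(f,(327.5,213.3))],"stand":[(d,(182.1,257.8)),(e,(274.4,269.8)),(f,(329.4,183.9))],"nip":[(d,(330.9,210.1)),(e,(468.2,214.9)),(f,(539,106.9))],"block":[(d,(340.9,178.3)),(e,(446.2,183.5)),(f,(503.2,101.9))]}.items():
    x,er=tri([ray(s,p,True) for s,p in L]); print(n,x.round(4),np.round(er,4), [proj(s,x).round(1) for s in (a,b)])
crop(f,(290,150,370,250),"pics/f1.png",6)
crop(e,(395,140,525,245),"pics/e1.png",6)
crop(d,(280,130,410,245),"pics/d1.png",5)
crop(f,(455,50,575,155),"pics/f2.png",5)
E
```

```text
grip [0.5459 0.0546 0.0943] [0.001  0.0016 0.0006] [array([329.3, 219.4]), array([353. , 184.1])]
stand [0.5421 0.06   0.0068] [0.0043 0.0058 0.0018] [array([325.9, 246.7]), array([352.2, 211.6])]
nip [0.5091 0.3154 0.1026] [0.0006 0.0013 0.001 ] [array([261.7, 186.6]), array([323.7, 244.8])]
block [ 0.5108  0.3319 -0.0045] [0.0009 0.0012 0.0014] [array([261. , 215.1]), array([319.8, 284.1])]
```

View pics/f1.png

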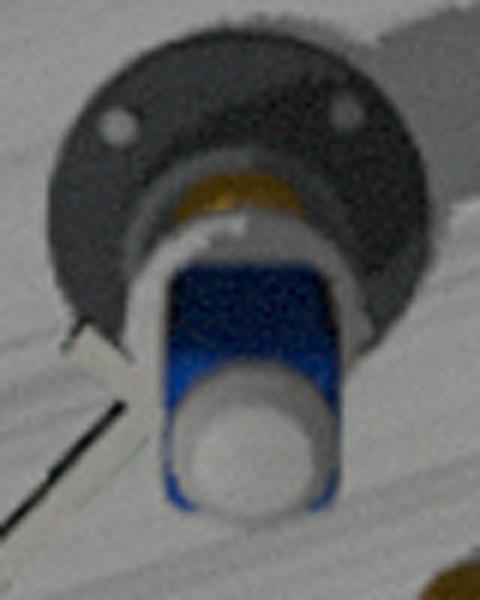

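View pics/e1.png

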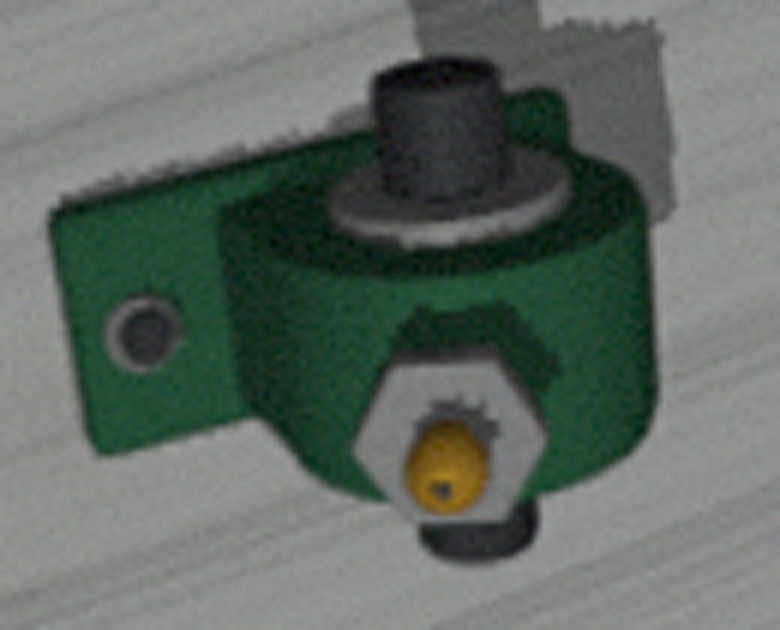

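View pics/d1.png

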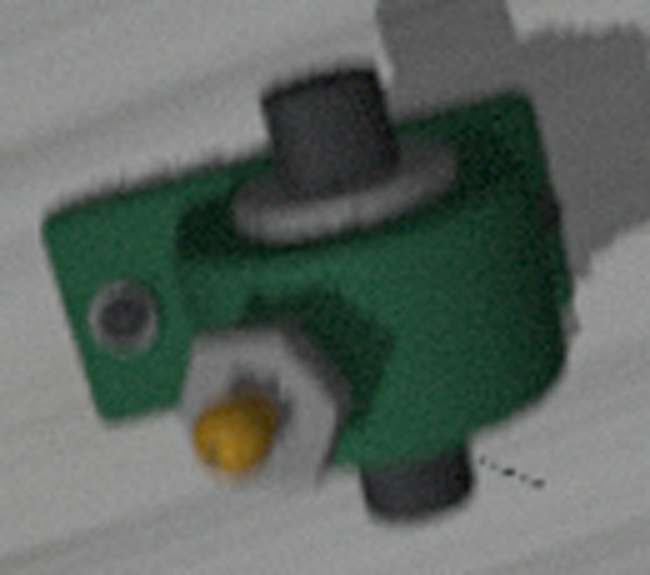

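View pics/f2.png

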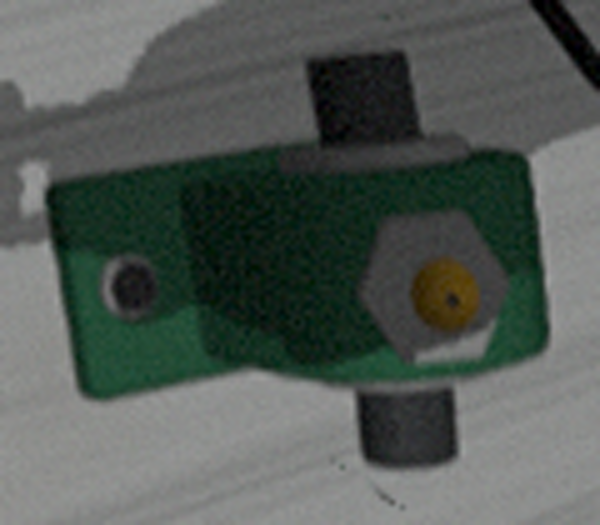

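```bash
python3 - <<'E'
from h import *
S={k:load(k) for k in 'def'}
O={'e':(395,140,6),'d':(280,130,5),'f':(455,50,5)}
px=lambda k,p:(O[k][0]+p[0]/O[k][2]-.5+.5/O[k][2],O[k][1]+p[1]/O[k][2]-.5+.5/O[k][2])
P={}
for n,pts in {"ball":{'e':(447,466),'d':(232,438),'f':(446,294)},"hex":{'e':(452,436),'d':(262,408),'f':(436,286)}}.items():
    x,er=tri([ray(S[k],px(k,p),True) for k,p in pts.items()]); P[n]=x; print(n,x.round(4),np.round(er,4))
v=P["ball"]-P["hex"]; print("axis",np.linalg.norm(v),np.degrees(np.arccos(v[2]/np.linalg.norm(v))),np.degrees(np.arctan2(v[1],v[0])))
for k,ps in {'f':[(48,185),(88,400),(548,350),(528,152)],'d':[(43,215),(105,422),(527,93)],'e':[(50,208),(98,455),(568,92)]}.items():
    W=[onz(ray(S[k],px(k,p),True),0.014)[:2] for p in ps]; print(k,np.round(W,4).tolist())
    for i in range(len(W)-1): dd=W[i+1]-W[i]; print("  len",np.linalg.norm(dd).round(4),"ang",np.degrees(np.arctan2(dd[1],dd[0])).round(1))
# shaft ends at axis height ?
E
```

```text
ball [0.5078 0.311  0.1158] [0.0015 0.0014 0.0004]
hex [0.5083 0.3172 0.1048] [0.0013 0.0012 0.0004]
axis 0.012639969218203949 29.510783585804912 -94.5411683243281
f [[0.4743, 0.2683], [0.5316, 0.2636], [0.5606, 0.4317], [0.5007, 0.4385]]
  len 0.0575 ang -4.7
  len 0.1706 ang 80.2
  len 0.0603 ang 173.5
d [[0.4748, 0.2732], [0.5322, 0.2673], [0.4871, 0.3978]]
  len 0.0577 ang -5.9
  len 0.1381 ang 109.1
e [[0.4704, 0.2703], [0.5297, 0.2656], [0.485, 0.3981]]
  len 0.0595 ang -4.5
  len 0.1398 ang 108.7
```

```bash
python3 - <<'E'
from h import *
f=load('f')
q=lambda p:(290+p[0]/6-.4,150+p[1]/6-.4)
print("foot",onz(ray(f,q((240,205)),True),.010))
print("tail",onz(ray(f,q((250,455)),True),.137))
print("collar L/R",onz(ray(f,q((125,330)),True),.072),onz(ray(f,q((372,330)),True),.072))
for p in [(0.5435,.058)]:
  for z in (.01,.072,.101,.137): print(z,(proj(f,(*p,z),True)-[290,150]+.4)*6)
  c=proj
# handle edges: bottom corners top face z=.127
for z,ps in ((.127,[(165,495),(338,495)]),(.075,[(172,265),(335,265)])):
  print([onz(ray(f,q(p),True),z).round(4) for p in ps])
plan((0.5435,.058,0.2))
E
```

```text
foot [0.53932214 0.06119538 0.01      ]
tail [0.54193599 0.05942542 0.137     ]
collar L/R [0.53761316 0.03827578 0.072     ] [0.55322781 0.08071345 0.072     ]
0.01 [232.60421491 227.57237457]
0.072 [237.43361757 323.38418885]
0.101 [240.2858554  380.57519149]
0.137 [244.55298013 467.00400145]
[array([0.5479, 0.0434, 0.127 ]), array([0.5573, 0.0688, 0.127 ])]
[array([0.528 , 0.0511, 0.075 ]), array([0.5381, 0.0785, 0.075 ])]
shift [0.062  0.0044 0.032 ] turn None curyaw 1.22155189299215 j [ 0.06 -0.13  1.41  0.    1.86 -1.16] ee [0.5119 0.0647 0.262 ]
```

arm_command --pt "0.02 0.005 0.015 0" --pt "0.04 0.005 0.03 0" --pt "0.05 0.005 0.03 0" --pt "0.05 0.005 0.03 0" --pt "0.05 0.005 0.03 0"

```text
time: 5.03
ee_pos: [0.5409, 0.0597, 0.2119]
tool_rot: [0.274, 1.556, -0.273]
contact_force: [-0.6, 0.5, -0.4]
gripper_width: 0.0858
```

```bash
python3 -c "
from h import *; look('g',('gun_grip','gun_stand'),('wrist','scene','side')); s=load('g'); crop(s,(230,140,430,300),'pics/g1.png',4); plan((0.542,.059,.094))
crop(load('g','scene'),(290,150,370,260),'pics/g2.png',5);crop(load('g','side'),(310,140,400,240),'pics/g3.png',5)
for z in (.01,.036,.072,.127,.137): print(z,proj(s,(.542,.059,z),True).round(1))
"
```

```text
wrist gun_grip [([378.0, 292.1], 0.92), ([318.8, 205.5], 0.64)]
wrist gun_stand [([421.1, 125.5], 0.88), ([322.8, 169.5], 0.8)]
scene gun_grip [([328.8, 215.5], 0.93), ([350.7, 201.0], 0.64)]
scene gun_stand [([327.6, 246.9], 0.86), ([294.5, 232.1], 0.76), ([324.8, 213.8], 0.48), ([221.4, 202.3], 0.47)]
side gun_grip [([350.2, 181.6], 0.82), ([307.7, 180.7], 0.56)]
side gun_stand [([351.2, 213.8], 0.95), ([298.4, 229.4], 0.94), ([337.3, 239.8], 0.75)]
5.4833 [0.5418 0.0592 0.2125] [-0.12  0.32  0.21] 0.08577756449994504
shift [ 0.1185 -0.0003  0.0003] turn None curyaw 1.2215958010900019 j [ 0.05 -0.06  1.44  0.    1.77 -1.18] ee [0.5418 0.0592 0.2125]
0.01 [322.7 176.6]
0.036 [322.6 182.9]
0.072 [322.5 193.3]
0.127 [322.4 215.3]
0.137 [322.3 220.3]
```

View pics/g1.png

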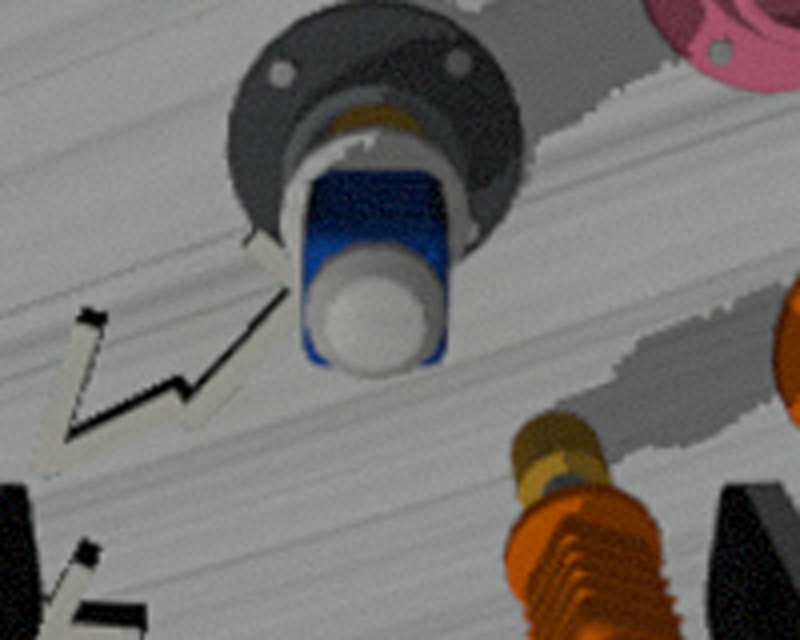

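View pics/g2.png

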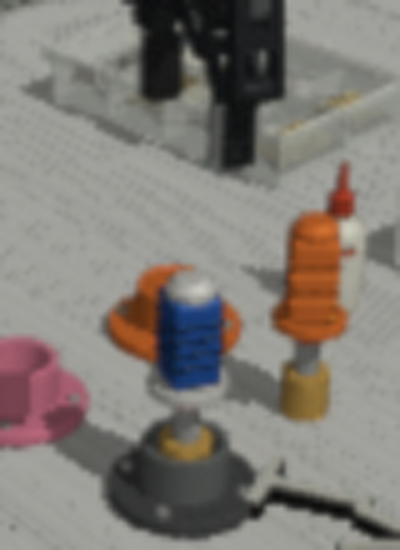

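arm_command --pt "0.03 0 0 0" --pt "0.06 0 0 0" --pt "0.09 0 0 0" --pt "0.11 0 0 0" --pt "0.118 0 0 0"

```text
time: 5.9
ee_pos: [0.5399, 0.0592, 0.0903]
tool_rot: [0.274, 1.559, -0.274]
contact_force: [-0.5, 0.0, -0.6]
gripper_width: 0.0854
```

```bash
python3 -c "
from h import *; look('h',('gun_grip',),('wrist','scene')); plan((.542,.059,.094)); crop(load('h','scene'),(270,130,390,260),'pics/h2.png',5)"
```

```text
wrist gun_grip []
scene gun_grip [([326.8, 215.9], 0.89), ([351.4, 205.1], 0.71)]
6.1 [0.5426 0.0594 0.0961] [0.27 0.75 0.69] 0.08546462328938607
shift [ 0.0021 -0.0006 -0.0004] turn None curyaw 1.2215764296587739 j [ 0.05 -0.04  1.62  0.    1.56 -1.18] ee [0.5426 0.0594 0.0961]
```

View pics/h_wrist.png

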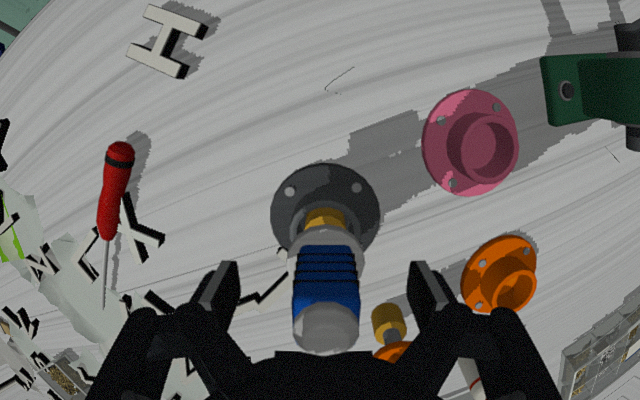

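View pics/h2.png

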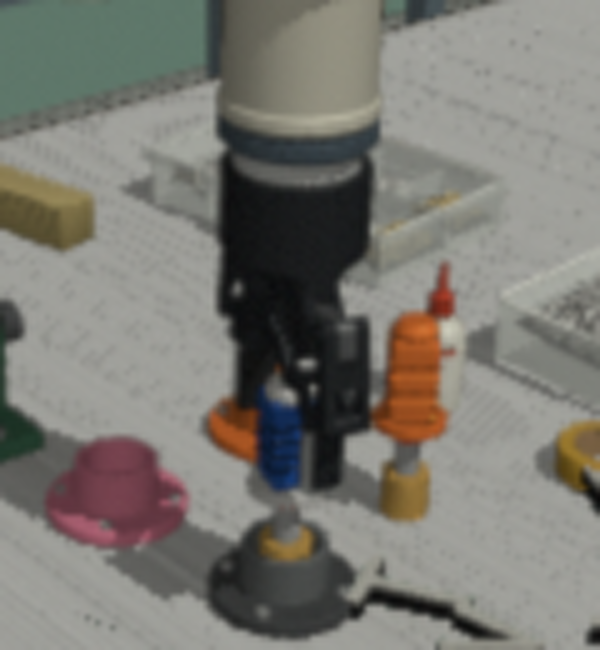

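arm_command --pt "0 0 0 0" --pt "0 0 0 0" --pt "0 0 0 0" --pt "0 0 0 0" --pt "0 0 0 0" --hand -1

```text
time: 6.52
ee_pos: [0.5428, 0.0593, 0.0967]
tool_rot: [0.275, 1.551, -0.273]
contact_force: [-1.1, -0.8, 4.5]
gripper_width: 0.0274
```

```bash
python3 -c "
from h import *; look('i',('gun_grip',),('wrist','scene')); crop(load('i','scene'),(270,130,390,260),'pics/i2.png',5)"
```

```text
wrist gun_grip [([322.1, 276.7], 0.91)]
scene gun_grip [([352.5, 203.4], 0.96), ([261.5, 185.4], 0.6), ([327.5, 217.7], 0.53)]
6.7167 [0.5428 0.0593 0.0969] [-0.28 -0.69  4.54] 0.027498361827461165
```

View pics/i_wrist.png

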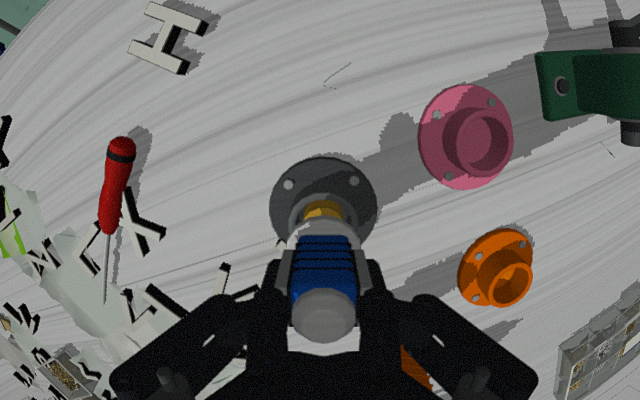

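View pics/i2.png

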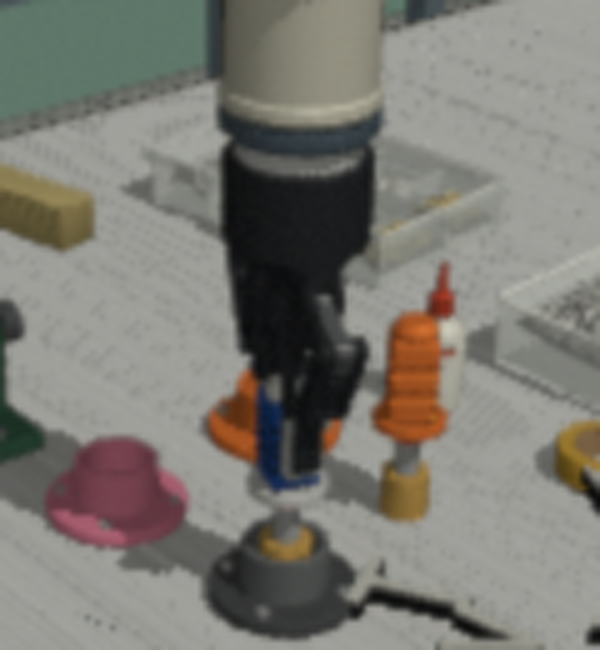

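arm_command --pt "-0.012 0 0 0" --pt "-0.012 0 0 0" --pt "-0.012 0 0.01 0" --pt "-0.012 0 0.018 0" --pt "-0.012 0 0.024 0"

```text
time: 7.13
ee_pos: [0.5643, 0.0517, 0.1085]
tool_rot: [0.276, 1.556, -0.272]
contact_force: [-6.9, 3.2, 2.0]
gripper_width: 0.0274
```

```bash
python3 -c "
from h import *; look('j',('gun_grip',),('wrist','scene')); crop(load('j','scene'),(270,130,390,260),'pics/j2.png',5)"
```

```text
wrist gun_grip [([321.2, 275.9], 0.81), ([407.0, 348.3], 0.78)]
scene gun_grip [([353.1, 203.7], 0.78), ([334.1, 210.5], 0.64)]
7.3333 [0.5648 0.0515 0.1084] [-3.63  1.17  1.61] 0.027245762337570634
```

View pics/j_wrist.png

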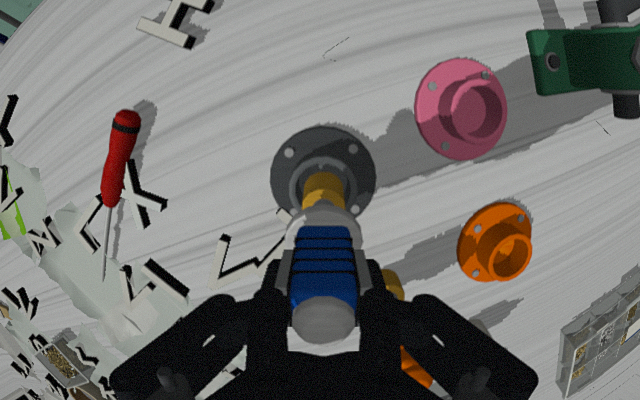

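View pics/j2.png

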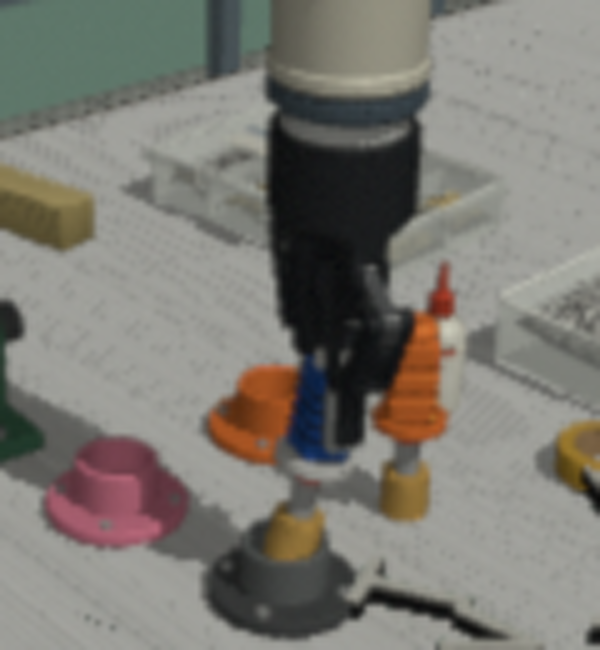

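arm_command --pt "0 0 0.006 0" --pt "0 0 0.012 0" --pt "0 0 0.018 0" --pt "0 0 0.022 0" --pt "0 0 0.022 0"

```text
time: 7.75
ee_pos: [0.5837, 0.0445, 0.1059]
tool_rot: [0.276, 1.562, -0.272]
contact_force: [-5.9, 2.5, -3.9]
gripper_width: 0.0273
```

arm_command --pt "-0.02 0 0 0" --pt "-0.04 0 0 0" --pt "-0.07 0 0 0" --pt "-0.07 0 0 0" --pt "-0.07 0 0 0"

```text
time: 8.17
ee_pos: [0.5857, 0.044, 0.1777]
tool_rot: [0.276, 1.557, -0.271]
contact_force: [1.0, -0.3, -3.9]
gripper_width: 0.0273
```

```bash
python3 -c "
from h import *; look('k',('gun_grip','gun_mouth'),('wrist','scene','side')); crop(load('k','scene'),(270,100,390,230),'pics/k2.png',5);crop(load('k','side'),(310,120,420,230),'pics/k3.png',5)"
```

```text
wrist gun_grip [([391.0, 272.1], 0.93), ([320.4, 272.6], 0.7)]
wrist gun_mouth [([322.4, 159.8], 0.78), ([375.2, 226.5], 0.64)]
scene gun_grip [([341.4, 187.5], 0.75), ([217.8, 202.9], 0.71), ([352.7, 203.5], 0.66), ([328.4, 247.6], 0.33)]
scene gun_mouth [([328.6, 218.4], 0.57), ([348.6, 226.1], 0.57)]
side gun_grip [([306.3, 181.9], 0.84), ([341.1, 154.8], 0.61)]
side gun_mouth [([353.2, 185.0], 0.66), ([312.3, 207.1], 0.47)]
8.6167 [0.584  0.0443 0.175 ] [ 0.64  0.26 -3.04] 0.027240729638289767
```

View pics/k_wrist.png

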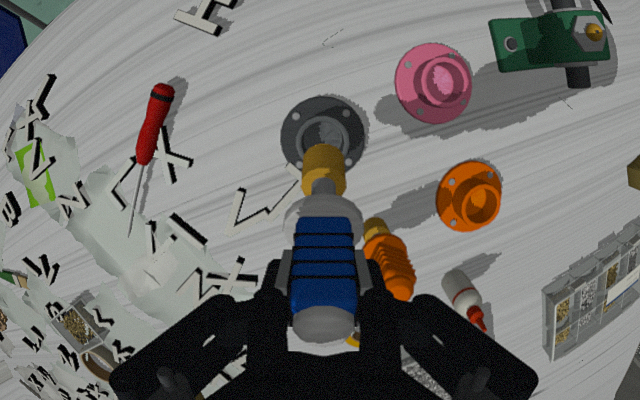

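View pics/k2.png

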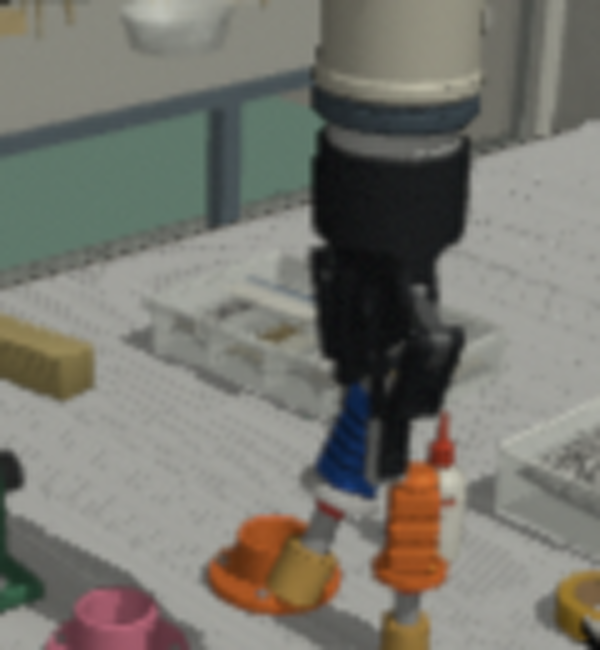

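View pics/k3.png

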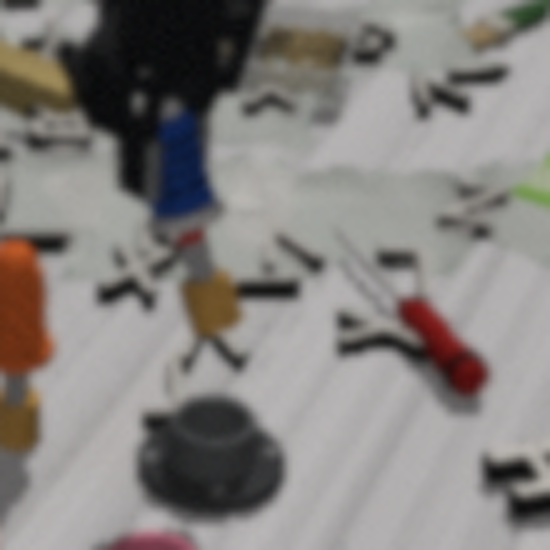

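```bash
cat > fit.py <<'E'
from h import *
from scipy.optimize import minimize
def circ(h,r,n=40):
    a=np.linspace(0,2*np.pi,n,endpoint=False); return np.c_[r*np.cos(a),r*np.sin(a),np.full(n,h)]
def gunpts(q=0.0):
    # gun frame: origin mouth, z to tail; mouth->grip 91 - q
    noz=np.r_[circ(0,.0145),circ(.028,.0145)]
    g=.091-q
    col=np.r_[circ(g-.033,.022),circ(g-.025,.022)]
    return noz,col
def pose(p,M,ee):
    # p: mouth in tool frame x,y,z ; theta lean (tail to +tool z), phi lean sideways (tail to +tool y)
    th,ph=p[3],p[4]
    zax=np.array([-np.cos(th),np.sin(ph),np.sin(th)]); zax/=np.linalg.norm(zax)
    y=np.cross(zax,[0,1,0]); y/=np.linalg.norm(y); x=np.cross(y,zax)
    return M@np.c_[x,y,zax], ee+M@np.array(p[:3])
def hull(s,pts,fish,up):
    uv=np.array([proj(s,w,fish) for w in pts]); return cv2.convexHull(((uv)*up).astype(np.float32))[:,0]
def brass(s,box):
    im=s["frame"]; hsv=cv2.cvtColor(im,cv2.COLOR_BGR2HSV)
    m=((hsv[...,0]>14)&(hsv[...,0]<28)&(hsv[...,1]>120)&(hsv[...,2]>50)).astype(np.uint8)
    o=np.zeros_like(m); l,t,r,b=box; o[t:b,l:r]=m[t:b,l:r]
    n,lab,st,_=cv2.connectedComponentsWithStats(o)
    if n>1: o=(lab==1+np.argmax(st[1:,4])).astype(np.uint8)
    return o
def soft(s,box,mask):  return cv2.GaussianBlur(mask.astype(np.float32),(0,0),.7)
def render(s,h,box,k=4):
    H,W=s["frame"].shape[:2]; l,t,r,b=box
    im=np.zeros(((b-t)*k,(r-l)*k),np.uint8); cv2.fillConvexPoly(im,np.round((h-[l-.5,t-.5])*k*16).astype(np.int32),1,shift=4)
    return cv2.resize(im.astype(np.float32),(r-l,b-t),interpolation=cv2.INTER_AREA)
E
python3 - <<'E'
from fit import *
s=load('k')
for c,b in (("wrist",(295,135,355,205)),("scene",(320,200,342,225)),("side",(340,165,362,192))):
    m=brass(load('k',c),b); ys,xs=np.nonzero(m); print(c,m.sum(),xs.min(),xs.max(),ys.min(),ys.max())
    im=load('k',c)["frame"].copy(); im[m>0]=(255,0,255); crop({"frame":im},(b[0]-15,b[1]-15,b[2]+15,b[3]+15),f"pics/k_m_{c}.png",6)
E
python3 -c "
import cv2,numpy as np
a=[cv2.resize(cv2.imread(f'pics/k_m_{c}.png'),(260,300)) for c in ('wrist','scene','side')]; cv2.imwrite('pics/k_m.png',np.hstack(a))"
```

```text
wrist 1607 301 345 143 195
scene 121 324 336 207 221
side 80 348 357 175 186
```

View pics/k_m.png

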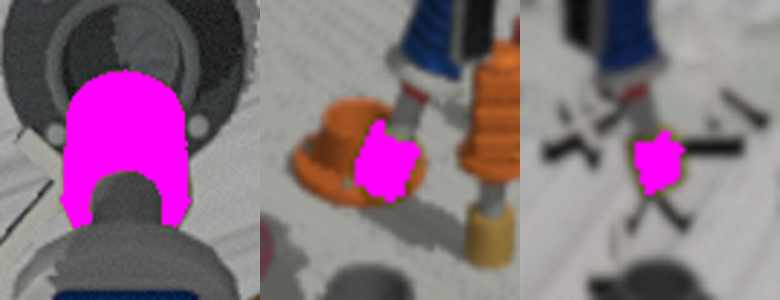

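```bash
cat >> fit.py <<'E'
def stem(q=0): g=.091-q; return np.r_[circ(.028,.0075),circ(g-.033,.0075)]
def fitgun(tag,boxes,p0,q=0.0,free=(0,1,2,3),wts={"wrist":1,"scene":.0,"side":.0},st=None):
    M=R.from_rotvec(st["tool_rot"]).as_matrix(); ee=st["ee_pos"]; noz,col=gunpts(q); D={}
    for c,b in boxes.items():
        s=load(tag,c); m=brass(s,b); D[c]=(s,b,m[b[1]:b[3],b[0]:b[2]].astype(np.float32))
    def terms(p):
        Rg,o=pose(p,M,ee); out={}
        for c,(s,b,m) in D.items():
            fi=c=="wrist"; r=render(s,hull(s,o+noz@Rg.T,fi,1),b)
            for part in (stem(q),col): r=r*(1-render(s,hull(s,o+part@Rg.T,fi,1),b))
            out[c]=np.abs(r-m).sum()/m.sum()
        return out
    def cost(v):
        p=np.array(p0,float); p[list(free)]=v; t=terms(p); return sum(wts.get(c,0)*t[c] for c in t)
    v0=np.array(p0,float)[list(free)]
    best=None
    for d in (.006,-.006):
        sim=np.vstack([v0]+[v0+np.eye(len(v0))[i]*(d if free[i]<3 else d*15) for i in range(len(v0))])
        r=minimize(cost,v0,method="Nelder-Mead",options=dict(initial_simplex=sim,xatol=1e-5,fatol=1e-5,maxiter=500))
        if best is None or r.fun<best.fun: best=r
    p=np.array(p0,float); p[list(free)]=best.x; return p,terms(p)
E
python3 - <<'E'
from fit import *
st=readout.read_state()
B={"wrist":(295,135,355,212),"scene":(320,200,342,225),"side":(340,165,362,192)}
th=np.radians(28); p0=[-.008-.004+.095*np.cos(th)+.004,0,-.095*np.sin(th),th,0]
for fr,w in (((0,1,2,3),{"wrist":1}),((0,1,2,3,4),{"wrist":1}),((0,1,2,3),{"wrist":1,"scene":.3,"side":.3}),((0,1,2),{"wrist":1})):
    p,t=fitgun('k',B,p0,free=fr,wts=w,st=st)
    gz=np.array([-np.cos(p[3]),0,np.sin(p[3])]); grip=p[:3]+.091*gz
    print(np.round(p[:3],4),np.degrees(p[3:]).round(2),t,"grip in tool",grip.round(4))
E
```

```text
[ 0.0864  0.0007 -0.038 ] [25.46  0.  ] {'wrist': np.float32(0.0393785), 'scene': np.float32(0.6398502), 'side': np.float32(0.8385254)} grip in tool [0.0042 0.0007 0.0012]
[ 0.0864  0.0006 -0.038 ] [25.59  0.13] {'wrist': np.float32(0.03941496), 'scene': np.float32(0.6393014), 'side': np.float32(0.83427733)} grip in tool [0.0043 0.0006 0.0013]
[ 0.0804  0.0007 -0.0391] [24.6  0. ] {'wrist': np.float32(0.06925511), 'scene': np.float32(0.2869318), 'side': np.float32(0.6548828)} grip in tool [-0.0023  0.0007 -0.0012]
[ 0.0888  0.0006 -0.0382] [28.  0.] {'wrist': np.float32(0.06247812), 'scene': np.float32(0.78037834), 'side': np.float32(0.99296874)} grip in tool [0.0085 0.0006 0.0046]
```

arm_command --pt "-0.03 0.0 -0.02 0.12" --pt "-0.06 0.02 -0.04 0.24" --pt "-0.065 0.04 -0.06 0.36" --pt "-0.065 0.06 -0.08 0.48" --pt "-0.065 0.08 -0.09 0.6"

```text
time: 9.03
ee_pos: [0.5263, 0.1514, 0.2428]
tool_rot: [0.746, 1.448, -0.744]
contact_force: [0.5, 0.2, -4.6]
gripper_width: 0.0272
```

```bash
python3 -c "
from h import *; plan((.5017,.2494,.245),-0.1)"
```

```text
shift [-0.0016  0.0366 -0.0942] turn 0.7167365161338495 curyaw 0.6167365161338493 j [ 0.21 -0.05  1.37  0.01  1.82 -0.4 ] ee [0.5263 0.1514 0.2428]
```

arm_command --pt "-0.01 0.005 -0.01 0.12" --pt "-0.01 0.01 -0.025 0.24" --pt "-0.01 0.015 -0.04 0.36" --pt "-0.01 0.02 -0.055 0.48" --pt "-0.01 0.025 -0.07 0.6"

```text
time: 9.45
ee_pos: [0.5059, 0.2236, 0.2532]
tool_rot: [1.202, 1.222, -1.204]
contact_force: [-0.5, -0.1, -3.5]
gripper_width: 0.0278
```

arm_command --pt "0 0 0 0.12" --pt "0 0 0 0.12" --pt "0 0 0 0.12" --pt "0 0 0 0.12" --pt "0 0 0 0.12"

```text
time: 9.87
ee_pos: [0.5061, 0.2231, 0.2532]
tool_rot: [1.288, 1.164, -1.291]
contact_force: [-0.1, 0.9, -2.2]
gripper_width: 0.0276
```

```bash
python3 -c "
from h import *; look('l',('gun_grip','gun_mouth','nipple_seat','bearing_block'),('wrist','scene','side')); crop(load('l','scene'),(210,110,340,230),'pics/l2.png',5);crop(load('l','side'),(270,150,400,300),'pics/l3.png',4); plan((.5017,.2494,.2375),-0.1)"
```

```text
wrist gun_grip [([321.7, 273.7], 0.72), ([458.0, 284.0], 0.65)]
wrist gun_mouth [([322.7, 159.3], 0.69), ([436.9, 254.0], 0.63)]
wrist nipple_seat [([314.4, 92.0], 0.95)]
wrist bearing_block [([316.1, 78.2], 0.76)]
scene gun_grip [([277.3, 144.9], 0.82), ([354.7, 202.9], 0.78)]
scene gun_mouth [([272.0, 170.5], 0.67), ([347.4, 225.0], 0.65)]
scene nipple_seat [([262.2, 183.5], 0.58)]
scene bearing_block [([260.5, 211.3], 0.64)]
side gun_grip []
side gun_mouth [([334.1, 202.3], 0.8)]
side nipple_seat [([322.3, 243.5], 0.52), ([386.7, 186.2], 0.27)]
side bearing_block [([317.8, 283.1], 0.96), ([323.1, 241.7], 0.49)]
10.6167 [0.5059 0.2236 0.2532] [ 0.    0.36 -2.01] 0.02704904809521467
shift [ 0.0159 -0.0069 -0.0251] turn -0.009111732173809228 curyaw -0.10911173217380923 j [ 0.35 -0.03  1.33  0.01  1.84  0.46] ee [0.5059 0.2236 0.2532]
```

View pics/l_wrist.png

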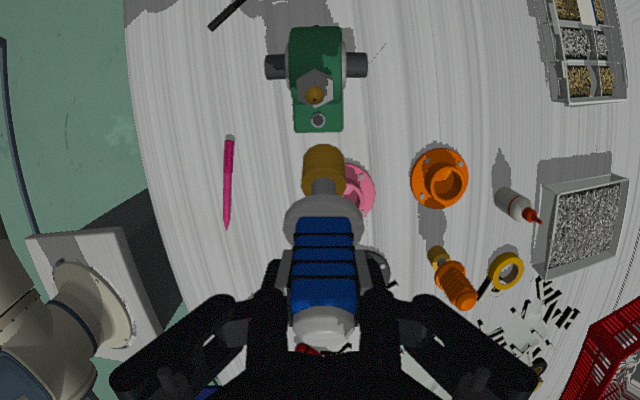

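View pics/l2.png

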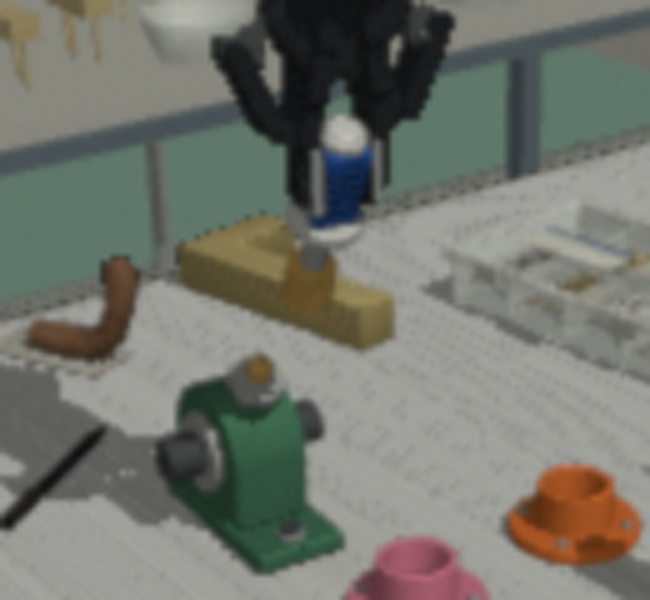

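View pics/l3.png

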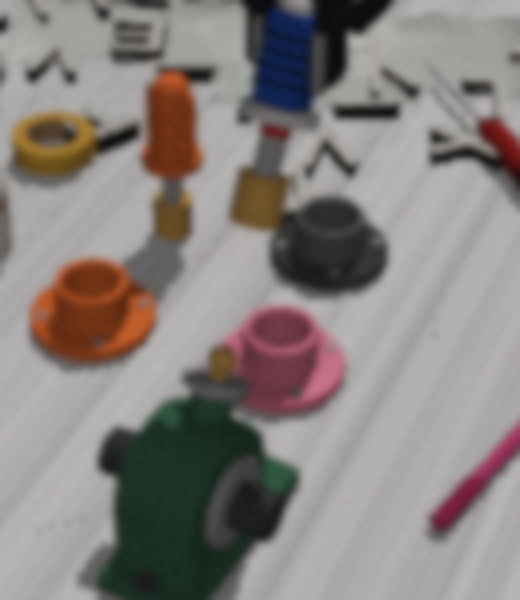

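```bash
python3 - <<'E'
from fit import *
st=readout.read_state()
B={"wrist":(295,135,355,212),"scene":(260,155,282,178),"side":(322,190,346,212)}
for c,b in B.items(): print(c,brass(load('l',c),b).sum())
th=np.radians(25); p0=[.0785,0,-.0385,th,0]
for fr,w in (((0,1,2,3),{"wrist":1}),((0,1,2,3),{"wrist":1,"scene":.3,"side":.3}),((0,1,2,3),{"scene":.3,"side":.3}),((1,2,3),{"wrist":1})):
    p,t=fitgun('l',B,p0,free=fr,wts=w,st=st)
    gz=np.array([-np.cos(p[3]),0,np.sin(p[3])]); grip=p[:3]+.091*gz
    print(np.round(p[:3],4),np.degrees(p[3:]).round(2),{k:round(float(v),3) for k,v in t.items()},"grip in tool",grip.round(4))
w=load('l'); crop(w,(260,60,380,250),'pics/l1.png',4)
for p in ((0.5078,.311,.1158),(0.5083,.3157,.106)): print([proj(load('l',c),p,c=="wrist").round(1) for c in B])
E
```

```text
wrist 1547
scene 100
side 129
[ 0.0915  0.0004 -0.0391] [25.4  0. ] {'wrist': 0.05, 'scene': 1.191, 'side': 1.027} grip in tool [ 0.0093  0.0004 -0.    ]
[ 0.0781  0.     -0.0407] [21.8  0. ] {'wrist': 0.128, 'scene': 0.206, 'side': 0.532} grip in tool [-0.0064  0.     -0.0069]
[ 0.0765 -0.0003 -0.0446] [31.35  0.  ] {'wrist': 0.278, 'scene': 0.167, 'side': 0.48} grip in tool [-0.0012 -0.0003  0.0028]
[ 0.0785  0.0003 -0.0404] [22.25  0.  ] {'wrist': 0.123, 'scene': 0.253, 'side': 0.525} grip in tool [-0.0057  0.0003 -0.006 ]
[array([314.9,  95.6]), array([262. , 183.3]), array([325.2, 239.1])]
[array([315.3,  90.5]), array([261.4, 185.7]), array([324. , 243.8])]
```

```bash
python3 - <<'E'
from h import *
crop(load('l'),(270,60,360,140),'pics/l4.png',8)
crop(load('l','scene'),(240,165,285,205),'pics/l5.png',10)
E
```

```text
(no output)
```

View pics/l4.png

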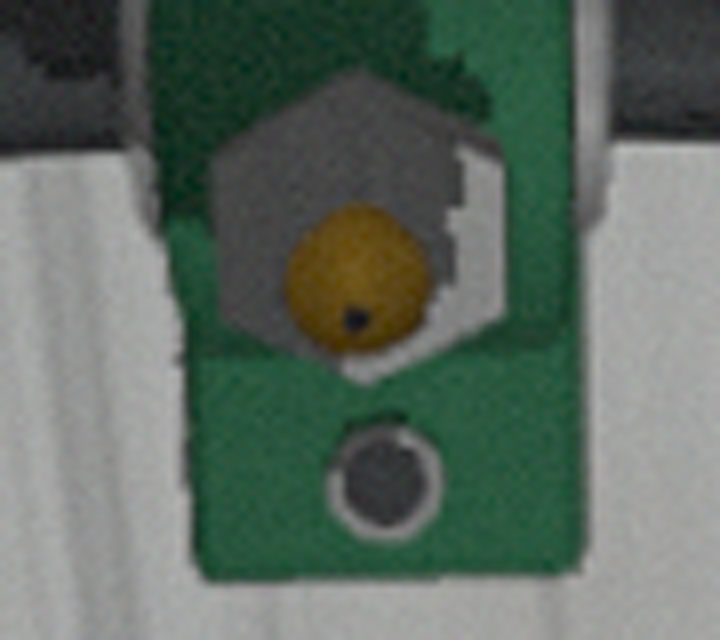

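View pics/l5.png

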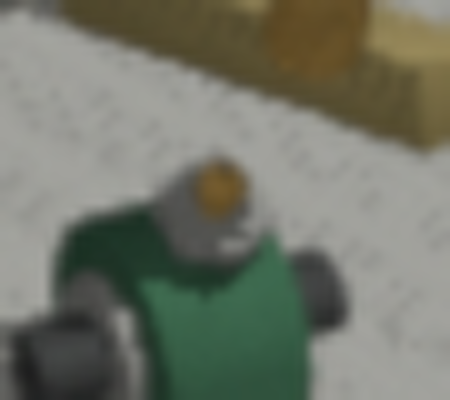

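```bash
python3 - <<'E'
from h import *
crop(load('l'),(280,140,370,240),'pics/l6.png',6)
crop(load('l'),(280,220,370,355),'pics/l7.png',4)
E
```

```text
(no output)
```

View pics/l6.png

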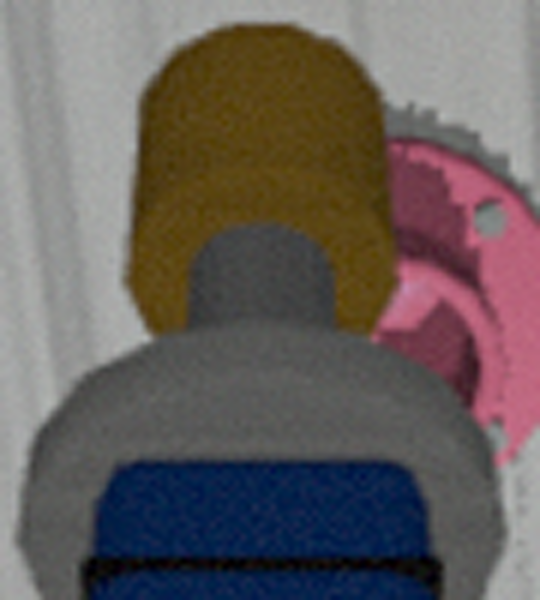

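View pics/l7.png

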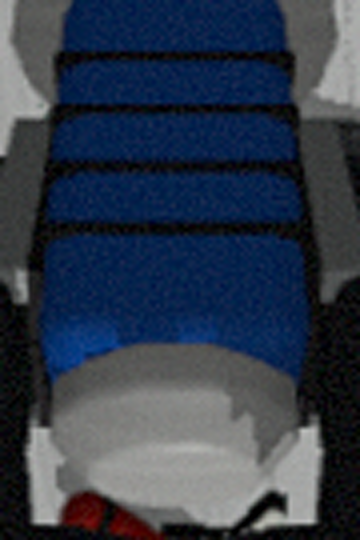

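```bash
cat > fit2.py <<'E'
from h import *
from scipy.optimize import least_squares
def axes(th): return np.array([-np.cos(th),0,np.sin(th)]), np.array([-np.sin(th),0,-np.cos(th)])  # to tail ; lateral toward camera side (-z, up)
def solve(s,st,obs,prior=None,q=0.):
    M=R.from_rotvec(st["tool_rot"]).as_matrix(); ee=st["ee_pos"]
    def P(p,a,l,y=0):  # grip p[0],p[1]=x,z ; theta p[2]; y p[3]
        u,v=axes(p[2]); return proj(s,ee+M@(np.array([p[0],p[3],p[1]])+a*u+l*v+np.array([0,y,0])),True)
    g=.091-q
    def pred(p):
        o={}
        u,v=axes(p[2])
        c=np.array([P(p,-g,.0145*np.cos(t),.0145*np.sin(t)) for t in np.linspace(0,2*np.pi,73)])
        o["rim"]=c[:,1].min(); 
        c2=np.array([P(p,-g+.028,.0145*np.cos(t),.0145*np.sin(t)) for t in np.linspace(0,2*np.pi,73)])
        o["noztopw"]=np.ptp(c2[:,0]); o["mouthw"]=np.ptp(c[:,0]); o["colc"]=0.5*(c2[:,0].min()+c2[:,0].max())
        o["stem"]=P(p,-g+.028,.0075)[1]
        c3=np.array([P(p,-.033,.022*np.cos(t),.022*np.sin(t)) for t in np.linspace(0,2*np.pi,73)])
        o["collar"]=c3[:,1].min()
        c4=np.array([P(p,-.025,.022*np.cos(t),.022*np.sin(t)) for t in np.linspace(0,2*np.pi,73)])
        o["collarw"]=np.ptp(c4[:,0])
        o["handle"]=P(p,-.025,.014)[1]
        return o
    def res(p):
        o=pred(p); r=[o[k]-obs[k] for k in obs]
        if prior: r+=[(p[0]-prior[0])/prior[1]]
        return np.array(r)
    r=least_squares(res,[-.004,0,np.radians(25),0.0],x_scale=[.01,.01,.2,.01]); p=r.x
    u,_=axes(p[2]); m=np.array([p[0],p[3],p[1]])-g*u
    print("grip x,z",p[:2].round(4),"y",p[3].round(4),"theta",np.degrees(p[2]).round(2),"mouth tool",m.round(4),"world",(ee+M@m).round(4),dict(zip(obs,r.fun.round(1))))
    return p,m,M,ee
E
python3 - <<'E'
from fit2 import *
st=readout.read_state(); s=load('l')
o=dict(rim=143.3,noztopw=45.5,colc=323.4,stem=176.8,collar=194.,collarw=80.8,handle=216.8)
solve(s,st,o); solve(s,st,o,(-.004,.0005))
for k in ("noztopw","collarw"): o.pop(k)
solve(s,st,o); solve(s,st,o,(-.004,.0005))
E
```

```text
grip x,z [-0.0007 -0.0018] y 0.0005 theta 25.73 mouth tool [ 0.0813  0.0005 -0.0413] world [0.5104 0.265  0.1721] {'rim': np.float64(-0.6), 'noztopw': np.float64(0.4), 'colc': np.float64(0.0), 'stem': np.float64(0.9), 'collar': np.float64(0.2), 'collarw': np.float64(-0.2), 'handle': np.float64(-0.5)}
grip x,z [-0.0038 -0.003 ] y 0.0005 theta 25.03 mouth tool [ 0.0787  0.0005 -0.0415] world [0.5105 0.2652 0.1747] {'rim': np.float64(-0.5), 'noztopw': np.float64(1.1), 'colc': np.float64(0.0), 'stem': np.float64(1.1), 'collar': np.float64(-0.0), 'collarw': np.float64(1.3), 'handle': np.float64(-0.3)}
grip x,z [-0.0007 -0.0018] y 0.0005 theta 25.75 mouth tool [ 0.0812  0.0005 -0.0413] world [0.5104 0.265  0.1721] {'rim': np.float64(-0.6), 'colc': np.float64(0.0), 'stem': np.float64(0.9), 'collar': np.float64(0.2), 'handle': np.float64(-0.5)}
grip x,z [-0.004 -0.003] y 0.0005 theta 25.11 mouth tool [ 0.0784  0.0005 -0.0417] world [0.5105 0.2654 0.175 ] {'rim': np.float64(-0.7), 'colc': np.float64(0.0), 'stem': np.float64(1.0), 'collar': np.float64(-0.0), 'handle': np.float64(-0.3)}
```

arm_command --pt "0.007 -0.002 -0.007 0" --pt "0.014 -0.004 -0.014 0" --pt "0.021 -0.006 -0.021 0" --pt "0.03 -0.007 -0.028 0" --pt "0.0356 -0.0075 -0.0337 0"

```text
time: 11.03
ee_pos: [0.5012, 0.2592, 0.2157]
tool_rot: [1.287, 1.165, -1.293]
contact_force: [0.2, 0.1, -4.0]
gripper_width: 0.0275
```

arm_command --pt "0 0 0 0" --pt "0 0 0 0" --pt "0 0 0 0" --pt "0 0 0 0" --pt "0 0 0 0"

```text
time: 11.45
ee_pos: [0.5015, 0.259, 0.2164]
tool_rot: [1.288, 1.164, -1.293]
contact_force: [0.6, -0.4, -2.4]
gripper_width: 0.0275
```

```bash
cat > ov.py <<'E'
from fit2 import *
def overlay(tag,m,th,S,n,box,cams=("scene","side"),k=8,q=0.):
    st=readout.read_state(); M=R.from_rotvec(st["tool_rot"]).as_matrix(); ee=st["ee_pos"]; u,v=axes(th)
    for c in cams:
        s=load(tag,c); b=box[c]; l,t,r,bb=b; fi=c=="wrist"
        im=cv2.resize(s["frame"][t:bb,l:r],None,fx=k,fy=k,interpolation=cv2.INTER_CUBIC)
        px=lambda w:tuple(int(z) for z in ((proj(s,w,fi)-[l,t]+.5)*k))
        for a in (0,.028):
            pts=[px(ee+M@(m+a*u+.0145*(np.cos(f)*v+np.sin(f)*np.array([0,1,0])))) for f in np.linspace(0,2*np.pi,40)]
            cv2.polylines(im,[np.array(pts)],True,(255,255,0),1)
        cv2.line(im,px(ee+M@m),px(ee+M@(m+.06*u)),(255,255,0),1)
        B=S+.01*n; e1=np.cross(n,[1,0,0]); e1/=np.linalg.norm(e1); e2=np.cross(n,e1)
        cv2.line(im,px(S),px(S+.05*n),(0,0,255),1)
        cv2.polylines(im,[np.array([px(S+.016*(np.cos(f)*e1+np.sin(f)*e2)) for f in np.linspace(0,2*np.pi,40)])],True,(0,0,255),1)
        f=cam(s)[0]; cc=-cam(s)[3].T@cam(s)[4]; cv2.circle(im,px(B),int(f*.008/np.linalg.norm(B-cc)*k),(0,0,255),1)
        cv2.imwrite(f"pics/{tag}_ov_{c}.png",im)
    mw=ee+M@m; d=mw-S; print("mouth",mw.round(4),"axial",(d@n).round(4),"lateral",(d-(d@n)*n).round(4)); return mw
az=np.radians(-95.7); N=np.array([np.sin(np.radians(28))*np.cos(az),np.sin(np.radians(28))*np.sin(az),np.cos(np.radians(28))])
S0=np.array([.5078,.311,.1158])-.01*N
E
python3 - <<'E'
from ov import *
look('m',(),('wrist','scene','side'))
overlay('m',np.array([.080,.0005,-.0414]),np.radians(25.4),S0,N,{"scene":(225,130,305,205),"side":(285,180,365,265),"wrist":(280,90,370,210)},("scene","side","wrist"))
E
```

```text
11.6 [0.5014 0.259  0.2162] [ 0.33  0.49 -2.6 ] 0.02758948850608102
mouth [0.5058 0.3004 0.1363] axial 0.0331 lateral [-0.0009  0.0003  0.0001]
```

View pics/m_ov_scene.png

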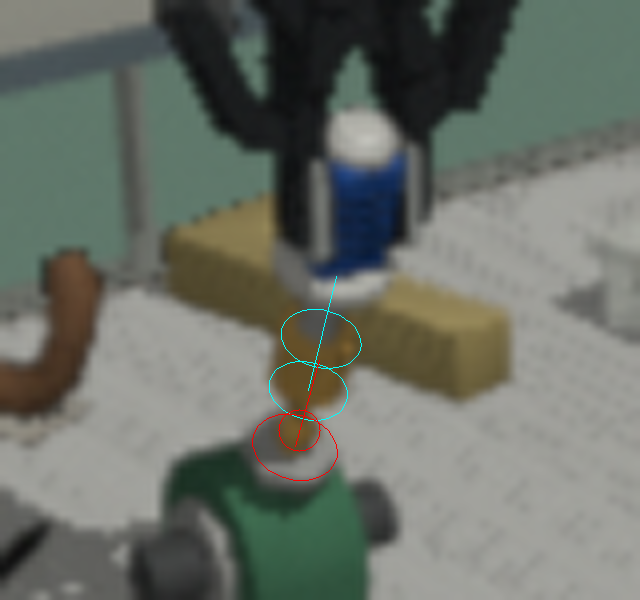

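View pics/m_ov_side.png

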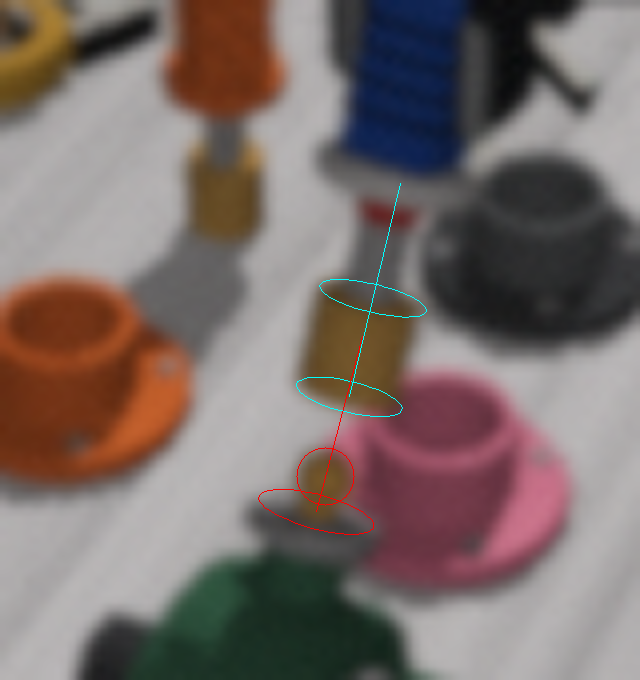

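View pics/m_ov_wrist.png

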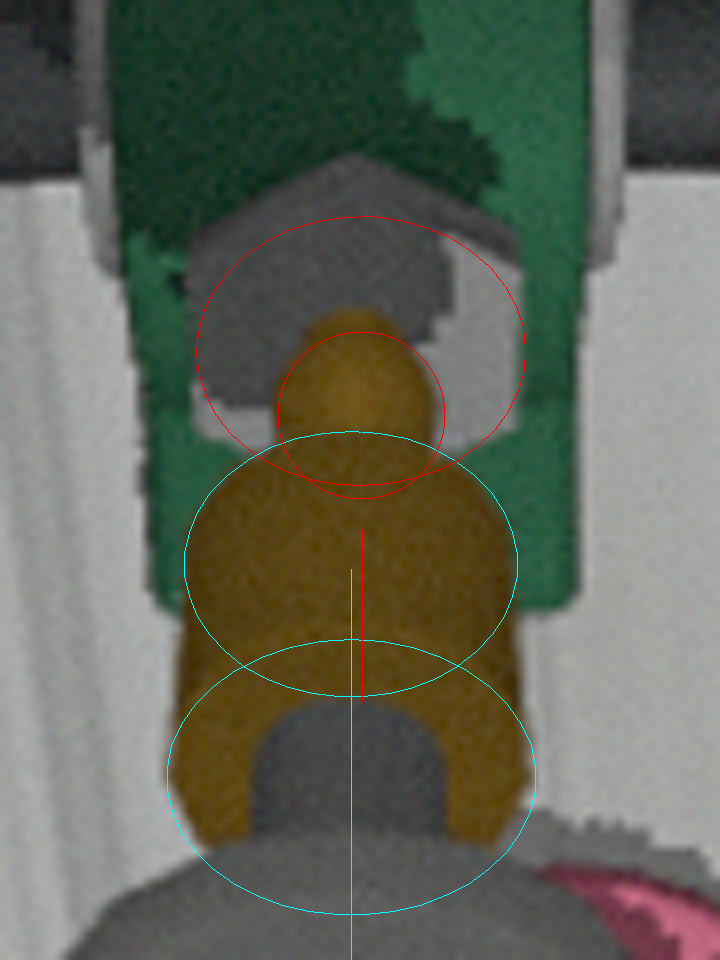

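```bash
python3 - <<'E'
from ov import *
O={'e':(395,140,6),'d':(280,130,5),'f':(455,50,5)}
px=lambda k,p:(O[k][0]+p[0]/O[k][2]-.5,O[k][1]+p[1]/O[k][2]-.5)
L=[(load(k),px(k,p)) for k,p in {'e':(447,466),'d':(232,438),'f':(446,294)}.items()]
L2=[(load('l'),(314.3,94.6)),(load('m'),(324.0,138.9))]
L3=[(load('m','scene'),(225+299/8-.5,130+427/8-.5)),(load('m','side'),(285+325/8-.5,180+475/8-.5))]
r=lambda A,f:[ray(s,p,f) for s,p in A]
print(tri(r(L+L2,True))); print(tri(r(L2,True))); print(tri(r(L3,False))); x,e=tri(r(L+L2,True)+r(L3,False)); print(x,np.round(e,4))
# with known z
for z in (.114,.116): print([onz(q,z).round(4)[:2].tolist() for q in r(L+L2,True)+r(L3,False)])
E
```

```text
(array([0.50775145, 0.31165902, 0.11498708]), [np.float64(0.0012934883791149263), np.float64(0.0019819159752421977), np.float64(0.000286748939007141), np.float64(0.0005030470702692953), np.float64(0.0012756397717327036)])
(array([0.50722538, 0.31205005, 0.10830273]), [np.float64(0.0001305534124704603), np.float64(0.00013055341247074318)])
(array([0.50773884, 0.31153194, 0.1168788 ]), [np.float64(8.059499675894446e-05), np.float64(8.059499675871805e-05)])
[0.50761965 0.31149796 0.11624323] [0.0018 0.0015 0.0005 0.0005 0.0016 0.0007 0.0004]
[[0.5069, 0.3113], [0.5099, 0.3103], [0.5083, 0.3127], [0.5073, 0.3119], [0.5075, 0.3128], [0.5111, 0.3168], [0.509, 0.3086]]
[[0.5058, 0.3105], [0.5091, 0.3106], [0.5077, 0.3111], [0.5073, 0.3119], [0.5075, 0.313], [0.5089, 0.3132], [0.5081, 0.3107]]
```

arm_command --pt "0.0027 0.0002 -0.0014 0" --pt "0.0053 0.0004 -0.0028 0" --pt "0.008 0.0004 -0.0042 0" --pt "0.0106 0.0004 -0.0056 0" --pt "0.0106 0.0004 -0.0056 0"

```text
time: 12.02
ee_pos: [0.5021, 0.2647, 0.2044]
tool_rot: [1.287, 1.165, -1.294]
contact_force: [-0.1, -0.8, -3.1]
gripper_width: 0.0273
```

```bash
python3 - <<'E'
from ov import *
look('n',(),('wrist','scene','side'))
overlay('n',np.array([.0785,.0005,-.0415]),np.radians(25.2),np.array([.5081,.3164,.107]),N,{"scene":(225,140,305,205),"side":(285,190,365,265),"wrist":(280,90,370,190)},("scene","side","wrist"))
E
```

```text
12.1667 [0.5023 0.2646 0.2055] [ 0.01 -0.01 -2.7 ] 0.027303773192268597
mouth [0.5067 0.3061 0.1271] axial 0.0226 lateral [-0.0003  0.0003  0.0001]
```

View pics/n_ov_scene.png

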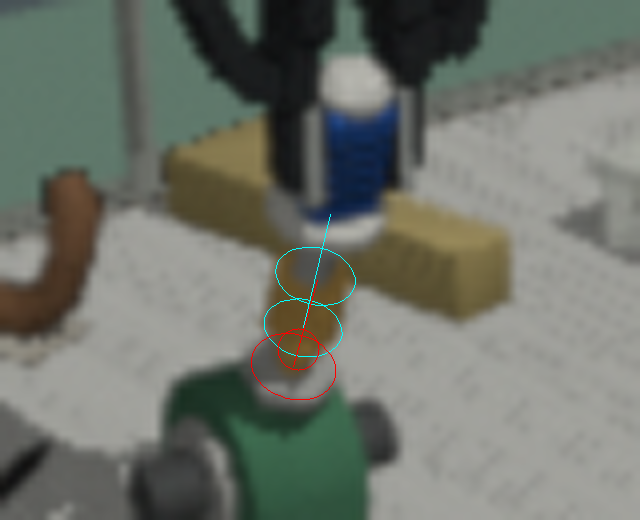

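View pics/n_ov_side.png

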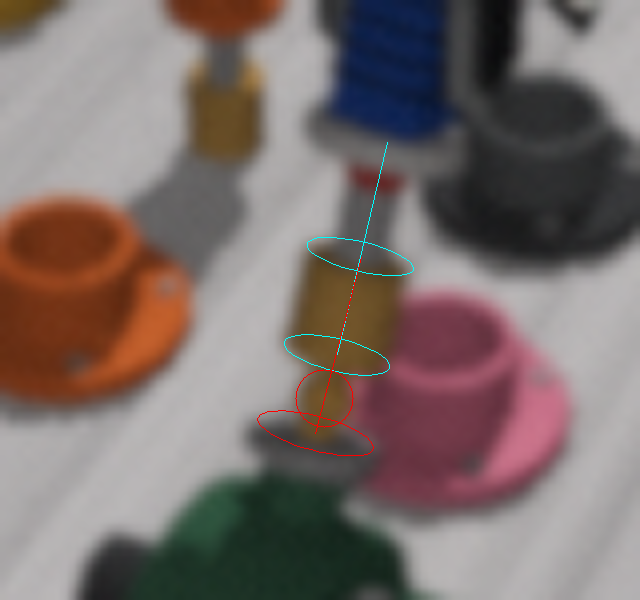

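View pics/n_ov_wrist.png

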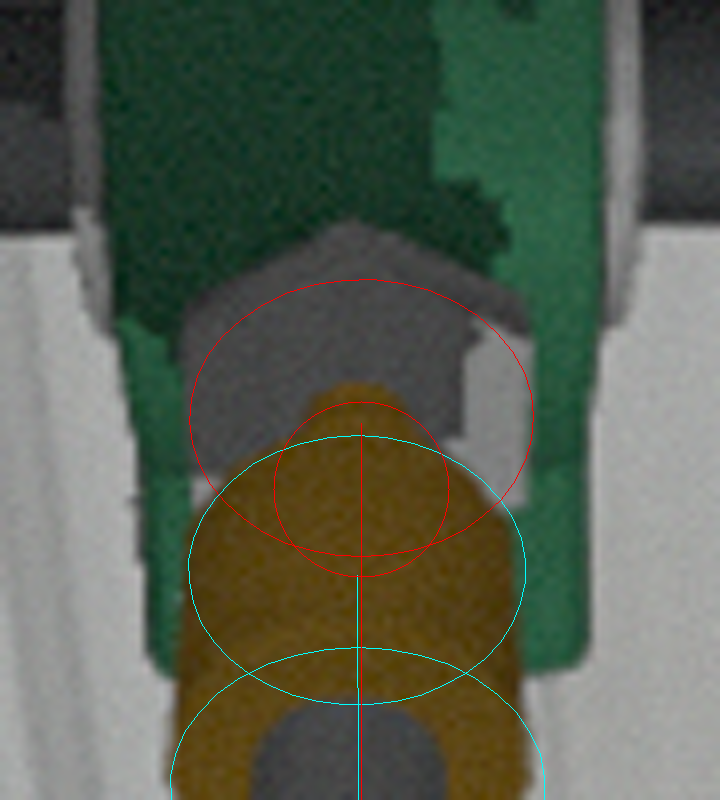

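```bash
python3 - <<'E'
from h import *
crop(load('n'),(285,125,365,225),'pics/n6.png',8)
E
```

```text
(no output)
```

View pics/n6.png

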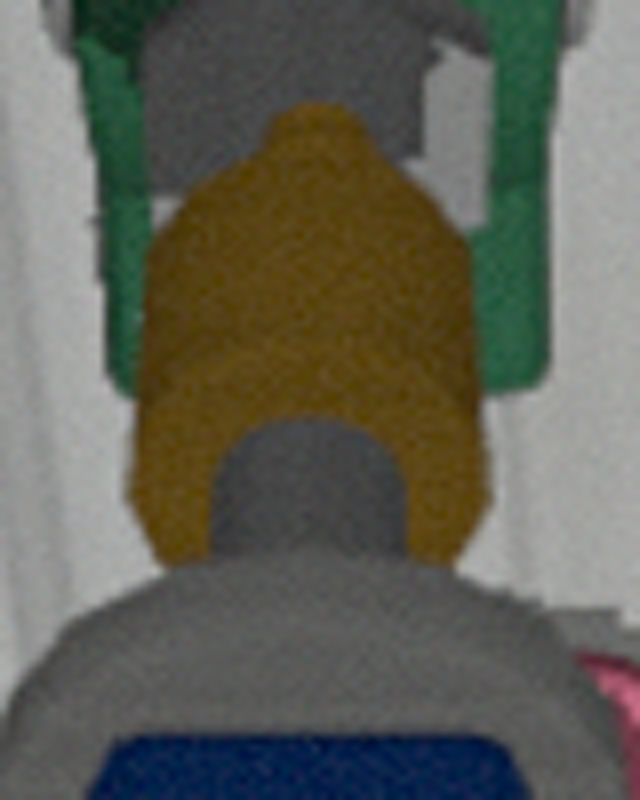

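arm_command --pt "0.0014 0.0002 -0.0007 0" --pt "0.0028 0.0004 -0.0014 0" --pt "0.0042 0.0004 -0.0022 0" --pt "0.0056 0.0004 -0.003 0" --pt "0.007 0.0004 -0.0037 0"

```text
time: 12.58
ee_pos: [0.503, 0.2683, 0.1983]
tool_rot: [1.288, 1.165, -1.293]
contact_force: [0.4, 0.2, -2.3]
gripper_width: 0.0275
```

```bash
python3 - <<'E'
from ov import *
look('o',(),('wrist','side'))
overlay('o',np.array([.0785,.0,-.0415]),np.radians(25.2),np.array([.5081,.3164,.107]),N,{"side":(285,190,365,265),"wrist":(280,100,370,200)},("side","wrist"))
E
```

```text
12.6833 [0.5029 0.2683 0.1981] [-0.22 -0.27 -2.76] 0.027261832626216783
mouth [0.5068 0.3099 0.1197] axial 0.0143 lateral [-0.0007  0.0002  0.0001]
```

View pics/o_ov_wrist.png

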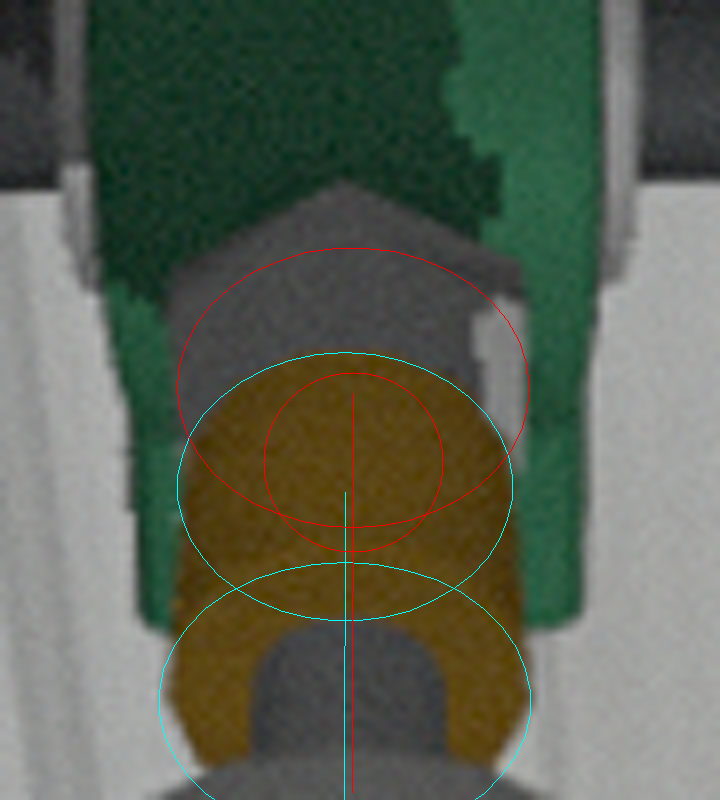

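View pics/o_ov_side.png

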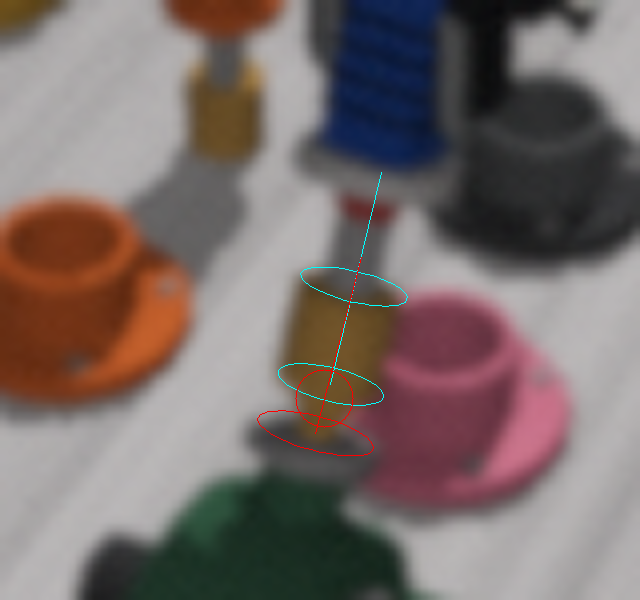

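arm_command --pt "0.0011 0 -0.0006 0" --pt "0.0022 0 -0.0012 0" --pt "0.0033 0 -0.0018 0" --pt "0.0044 0 -0.0023 0" --pt "0.0053 0 -0.0028 0"

```text
time: 13.1
ee_pos: [0.5034, 0.2702, 0.194]
tool_rot: [1.288, 1.163, -1.294]
contact_force: [-1.2, -6.0, 4.1]
gripper_width: 0.0274
```

```bash
python3 - <<'E'
from ov import *
look('p',(),('wrist','side'))
overlay('p',np.array([.0785,.0,-.0415]),np.radians(25.2),np.array([.5081,.3164,.107]),N,{"side":(285,190,365,265),"wrist":(280,100,370,200)},("side","wrist"))
E
```

```text
13.2 [0.5035 0.2702 0.194 ] [-1.47 -5.67  1.15] 0.027577672789892475
mouth [0.5074 0.3117 0.1156] axial 0.0098 lateral [-0.0002 -0.0001 -0.0001]
```

View pics/p_ov_side.png

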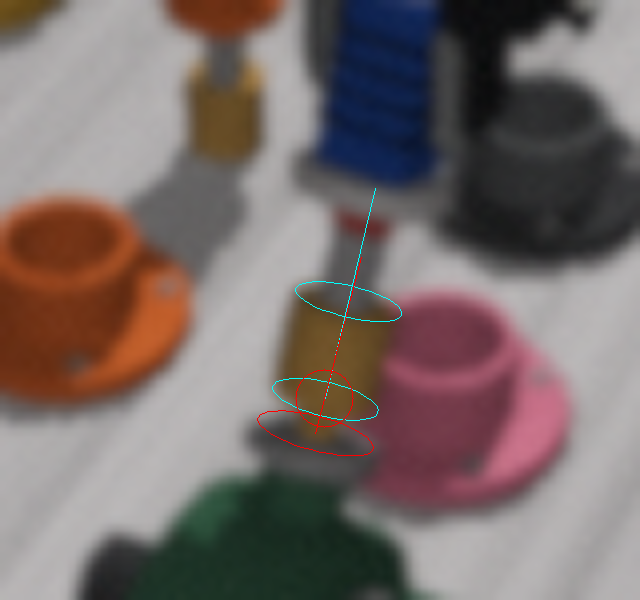

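arm_command --pt "0.0011 0 -0.0005 0" --pt "0.0022 0 -0.001 0" --pt "0.0033 0 -0.0015 0" --pt "0.0044 0 -0.002 0" --pt "0.0055 0 -0.0026 0"

```text
time: 13.62
ee_pos: [0.5036, 0.2727, 0.1885]
tool_rot: [1.288, 1.162, -1.294]
contact_force: [-0.5, -2.4, -4.7]
gripper_width: 0.0273
```

```bash
python3 - <<'E'
from ov import *
look('q',(),('wrist','scene','side'))
overlay('q',np.array([.0785,.0,-.0415]),np.radians(25.2),np.array([.5081,.3164,.107]),N,{"side":(285,190,365,265),"wrist":(280,100,370,240),"scene":(225,140,305,215)},("side","wrist","scene"),k=6)
E
```

```text
13.7667 [0.5034 0.2732 0.1865] [ 1.42  1.62 -8.74] 0.02727701504588955
mouth [0.5072 0.3147 0.1081] axial 0.0018 lateral [-0.0008 -0.0008 -0.0005]
```

View pics/q_ov_side.png

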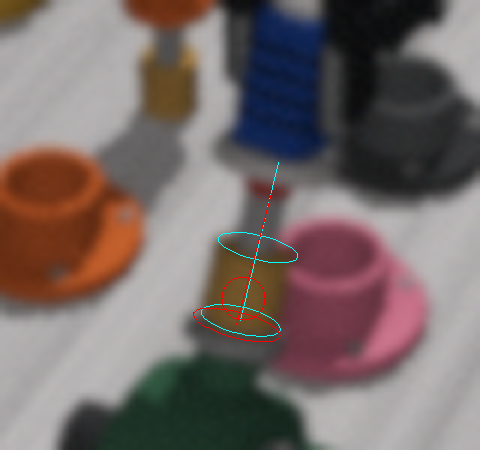

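View pics/q_ov_wrist.png

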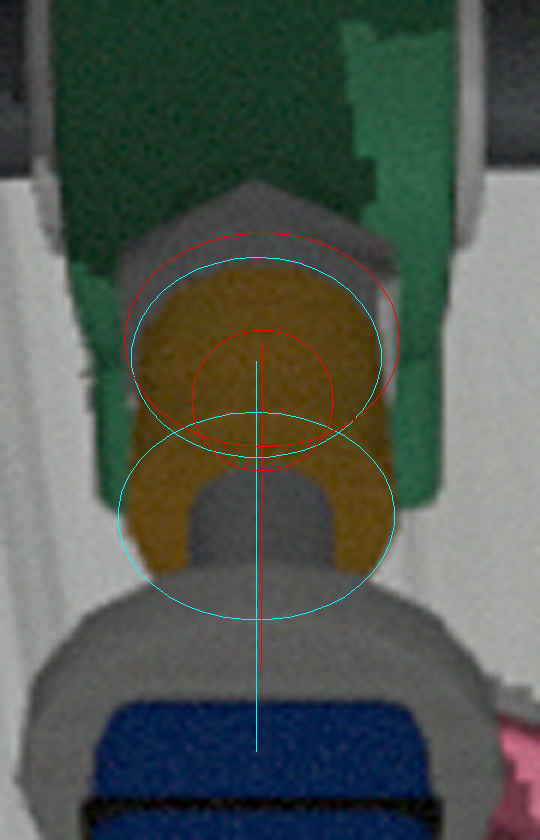

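arm_command --pt "0.0012 0 -0.0006 0" --pt "0.0024 0 -0.0012 0" --pt "0.0036 0 -0.0018 0" --pt "0.0048 0 -0.0024 0" --pt "0.0053 0 -0.0027 0"

```text
time: 14.18
ee_pos: [0.5037, 0.275, 0.1829]
tool_rot: [1.286, 1.162, -1.295]
contact_force: [-3.1, -8.0, 5.5]
gripper_width: 0.0273
```

```bash
python3 - <<'E'
from ov import *
look('r',(),('wrist','scene','side'))
crop(load('r'),(280,100,370,240),'pics/r1.png',5); crop(load('r','side'),(285,170,365,265),'pics/r2.png',6); 
E
```

```text
14.3333 [0.5037 0.2749 0.1831] [-3.27 -8.63  4.44] 0.027069345785005812
```

View pics/r1.png

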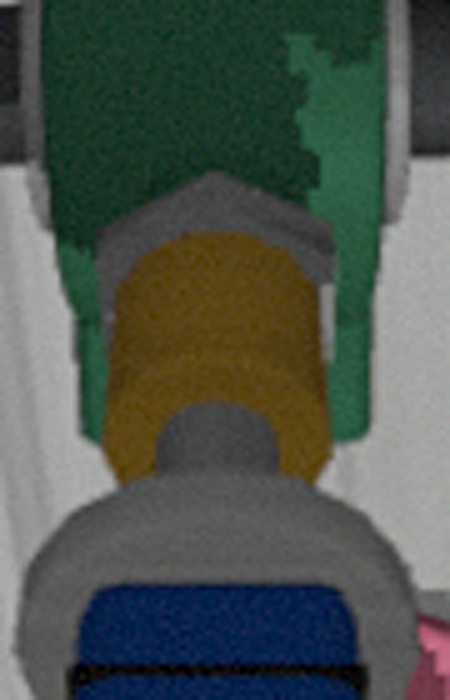

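View pics/r2.png

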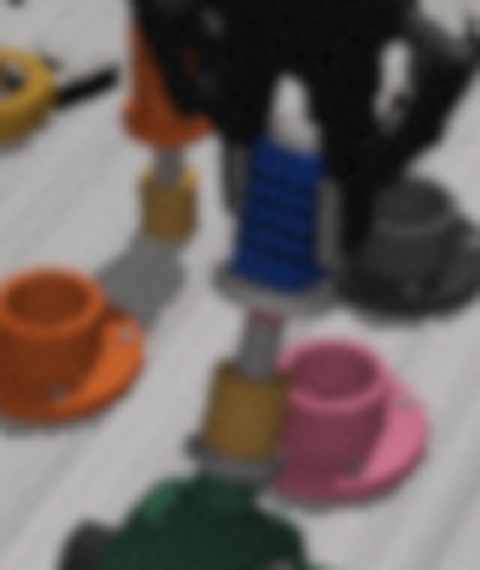

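arm_command --pt "0.0015 -0.0001 -0.0004 0" --pt "0.003 -0.0002 -0.0009 0" --pt "0.0045 -0.0003 -0.0013 0" --pt "0.006 -0.0004 -0.0018 0" --pt "0.0073 -0.0005 -0.0022 0"

```text
time: 14.75
ee_pos: [0.5036, 0.2766, 0.1785]
tool_rot: [1.288, 1.16, -1.293]
contact_force: [-3.1, -6.1, 7.8]
gripper_width: 0.0277
```

```bash
python3 - <<'E'
from ov import *
look('s',(),('wrist','scene','side'))
crop(load('s'),(280,100,370,240),'pics/s1.png',5); crop(load('s','side'),(285,180,365,265),'pics/s2.png',8); crop(load('s','scene'),(225,140,305,215),'pics/s3.png',8)
E
```

```text
14.9 [0.5036 0.2766 0.1787] [-3.39 -6.73  8.11] 0.027224349009973794
```

View pics/s1.png

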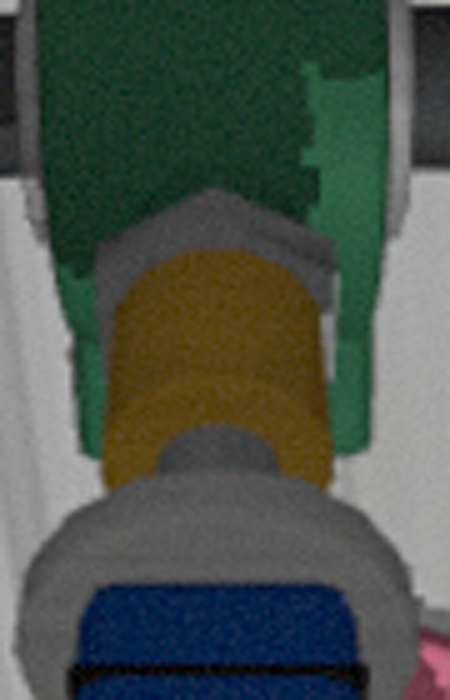

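View pics/s2.png

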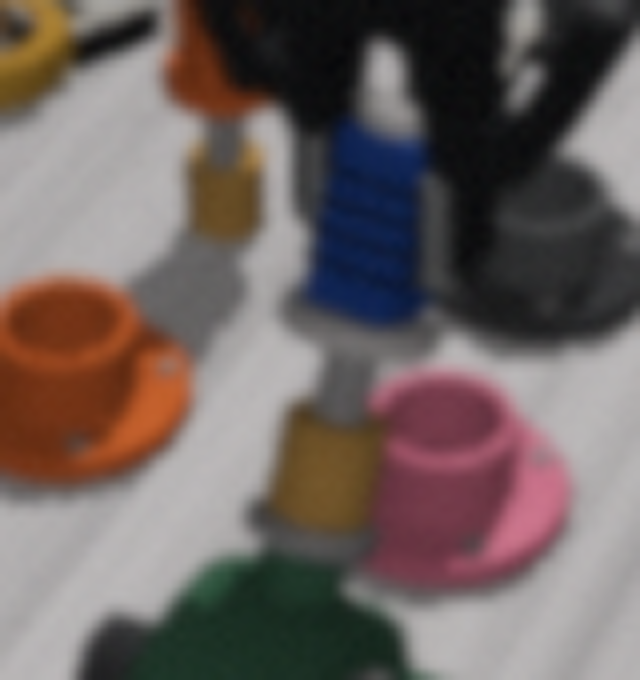

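View pics/s3.png

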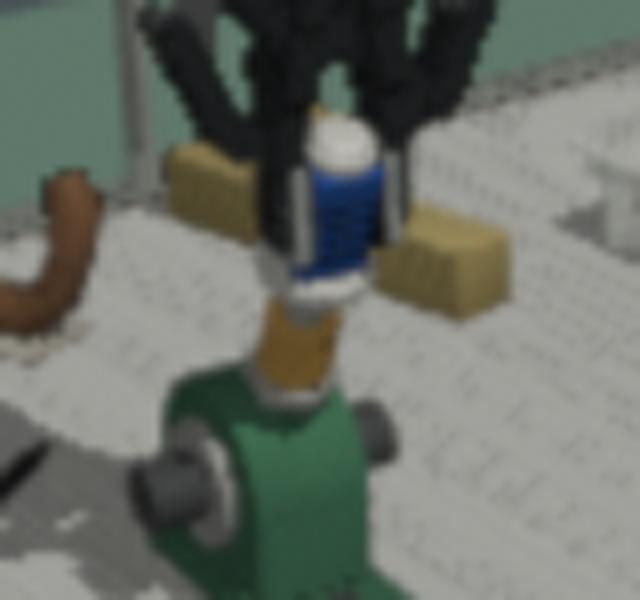

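arm_command --pt "0.003 -0.0004 -0.001 0" --pt "0.0034 -0.0004 -0.0012 0" --pt "0.0038 -0.0004 -0.0015 0" --pt "0.0042 -0.0004 -0.0017 0" --pt "0.0046 -0.0004 -0.0019 0"

```text
time: 15.32
ee_pos: [0.5036, 0.2776, 0.177]
tool_rot: [1.289, 1.157, -1.293]
contact_force: [-4.3, -8.5, 7.9]
gripper_width: 0.0274
```

```bash
python3 - <<'E'
from ov import *
look('t',('gun_mouth','nipple_seat','gun_grip'),('wrist','scene','side'))
crop(load('t'),(280,100,370,240),'pics/t1.png',5); crop(load('t','side'),(285,180,365,265),'pics/t2.png',8)
E
```

```text
wrist gun_mouth [([323.5, 169.9], 0.78), ([449.7, 314.3], 0.59)]
wrist nipple_seat []
wrist gun_grip [([320.8, 269.9], 0.83)]
scene gun_mouth [([261.3, 185.0], 0.66), ([350.3, 226.2], 0.42)]
scene nipple_seat []
scene gun_grip [([352.4, 202.9], 0.62), ([266.9, 166.6], 0.56)]
side gun_mouth [([310.1, 205.9], 0.52), ([324.1, 244.5], 0.5)]
side nipple_seat [([417.9, 215.4], 0.66), ([324.4, 244.6], 0.64)]
side gun_grip [([309.3, 182.1], 0.68), ([329.8, 208.8], 0.63), ([389.5, 184.4], 0.38)]
15.9167 [0.5036 0.2775 0.177 ] [-4.25 -8.86  7.32] 0.027439132238054536
```

View pics/t1.png

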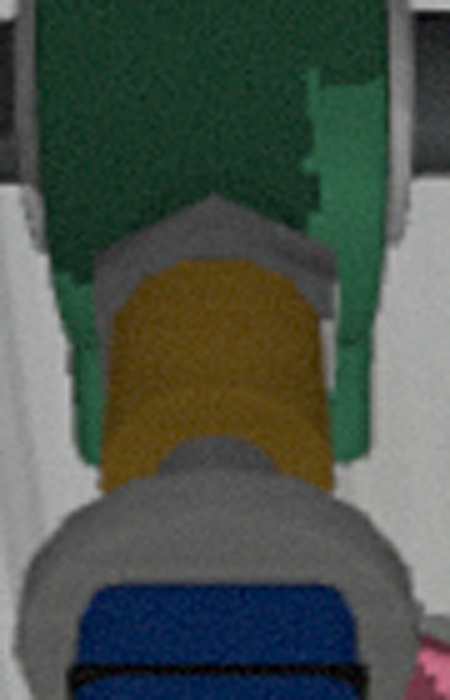

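View pics/t2.png

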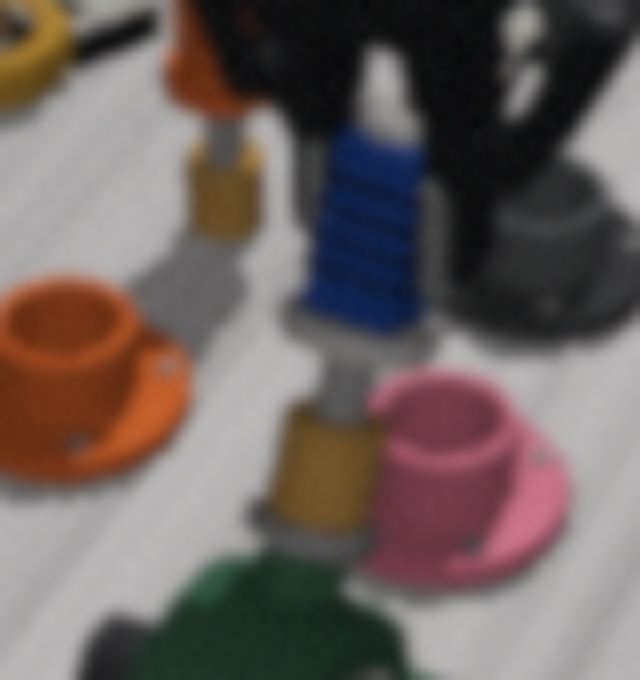

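```bash
python3 - <<'E'
from ov import *
st=readout.read_state(); s=load('t')
o=dict(rim=151.2,colc=323.2,stem=186.8,collar=193.7,handle=216.2)
for q in (.006,.008,.009,.010,.011,.012):
    p,m,M,ee=solve(s,st,o,(-.004,.0005),q)
    d=ee+M@m-np.array([.5081,.3164,.107]); print(q,"ax",(d@N).round(4),"lat",(d-(d@N)*N).round(4))
E
```

```text
grip x,z [-0.004  -0.0041] y 0.0002 theta 22.46 mouth tool [ 0.0745  0.0002 -0.0366] world [0.5076 0.3139 0.1024] {'rim': np.float64(0.2), 'colc': np.float64(-0.0), 'stem': np.float64(-0.3), 'collar': np.float64(0.1), 'handle': np.float64(-0.0)}
0.006 ax -0.0029 lat [-0.0006 -0.0038 -0.0021]
grip x,z [-0.004  -0.0039] y 0.0002 theta 23.89 mouth tool [ 0.0719  0.0002 -0.0376] world [0.5077 0.3149 0.1051] {'rim': np.float64(-0.3), 'colc': np.float64(0.0), 'stem': np.float64(0.5), 'collar': np.float64(-0.1), 'handle': np.float64(-0.1)}
0.008 ax -0.001 lat [-0.0004 -0.002  -0.0011]
grip x,z [-0.004  -0.0039] y 0.0002 theta 24.64 mouth tool [ 0.0706  0.0002 -0.0381] world [0.5078 0.3154 0.1064] {'rim': np.float64(-0.5), 'colc': np.float64(0.0), 'stem': np.float64(0.9), 'collar': np.float64(-0.2), 'handle': np.float64(-0.2)}
0.009 ax -0.0 lat [-0.0003 -0.0011 -0.0006]
grip x,z [-0.004  -0.0038] y 0.0002 theta 25.41 mouth tool [ 0.0692  0.0002 -0.0386] world [0.5078 0.3159 0.1078] {'rim': np.float64(-0.8), 'colc': np.float64(0.0), 'stem': np.float64(1.3), 'collar': np.float64(-0.3), 'handle': np.float64(-0.2)}
0.01 ax 0.0009 lat [-0.0002 -0.0001 -0.0001]
grip x,z [-0.004  -0.0037] y 0.0002 theta 26.22 mouth tool [ 0.0678  0.0002 -0.0391] world [0.5079 0.3164 0.1092] {'rim': np.float64(-1.0), 'colc': np.float64(0.0), 'stem': np.float64(1.8), 'collar': np.float64(-0.4), 'handle': np.float64(-0.3)}
0.011 ax 0.0019 lat [-0.0001  0.0009  0.0005]
grip x,z [-0.004  -0.0037] y 0.0002 theta 27.05 mouth tool [ 0.0664  0.0002 -0.0396] world [0.5079 0.3169 0.1106] {'rim': np.float64(-1.3), 'colc': np.float64(0.0), 'stem': np.float64(2.3), 'collar': np.float64(-0.6), 'handle': np.float64(-0.4)}
0.012 ax 0.0029 lat [-0.      0.0019  0.001 ]
```

```bash
python3 - <<'E'
from ov import *
st=readout.read_state(); M=R.from_rotvec(st["tool_rot"]).as_matrix(); print(M.round(4),st["ee_pos"],st["contact_force"],st["time"],st["joint_vel"].round(4))
for th in (23,24.6,25.4):
    u,_=axes(np.radians(th)); w=M@u; print(th,w.round(3),np.arccos(w@N))
overlay('t',np.array([.0706+.0005,.0002,-.0381]),np.radians(24.8),np.array([.5081,.3164,.107]),N,{"side":(285,180,365,265),"wrist":(280,100,370,240),"scene":(225,140,305,215)},("side","wrist","scene"),k=6)
E
```

```text
[[-3.400e-03  9.939e-01 -1.105e-01]
 [ 4.000e-04 -1.105e-01 -9.939e-01]
 [-1.000e+00 -3.500e-03  0.000e+00]] [0.50356986 0.27754103 0.17695633] [-4.25034342 -8.86059608  7.32427079] 15.9167 [-0.0003 -0.0012 -0.002   0.0004 -0.      0.0003]
23 [-0.04  -0.389  0.92 ] 0.08726424320566871
24.6 [-0.043 -0.414  0.909] 0.059352505490230315
25.4 [-0.044 -0.427  0.903] 0.045402866194382586
mouth [0.5077 0.3154 0.1059] axial -0.0005 lateral [-0.0004 -0.0012 -0.0007]
```

View pics/t_ov_side.png

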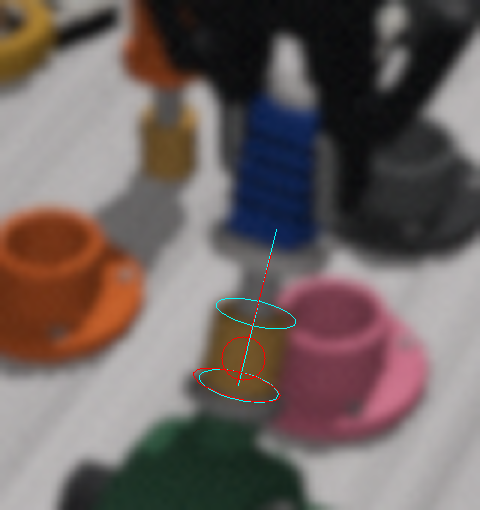

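View pics/t_ov_scene.png

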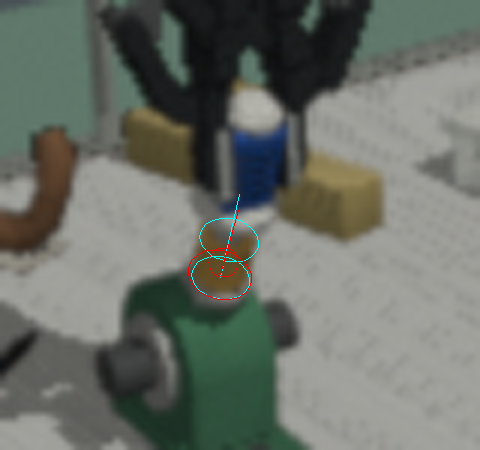

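```bash
python3 -c "
from h import *
print(order.finish_job()); st=readout.read_state(); print(st['time'],st['ee_pos'],st['contact_force'],st['gripper_width'])"
```

```text
the job is handed in; nothing more can be done
None
the job is handed in; nothing more can be done
```

I handed the job in at about 15.9 s of the 45 s, with the gun seated on the nipple, pushed in and still gripped; no verdict was reported.

**What I did:** I gripped the blue gun in its dark stand and lifted it partway. The tool can only point down, so I tilted the gun in the fingers to about 25° by pulling its nozzle against the cup's rim. I then lifted it clear, turned it to the nipple's lean direction and pressed along the axis until it snapped on. After that I pushed the handle in along the same line.

**Last checks:**
- **Snap:** the force reversed to a pull during the press, and the nozzle then sat on the hexagon in the pictures. I estimate its mouth is about 1 to 1.5 mm off the seat.
- **Stroke:** the red band was out of sight, and I estimate the body was pushed in about 9 to 10 mm. The arm was at rest.
- **Force:** about 13 N along the axis, with the gun held at a 27 mm finger opening. The highest push I read stayed well below 50 N.
- **Bystanders:** I made no contact with them that I know of. I did not measure their positions again at the end.

**What was less certain:**
- **Angle:** the gun sits about 3° (0.05 to 0.06 rad) short of the nipple's 28° tilt. The limit is 0.12 rad, and my measurement is good to about 2°. I left it rather than risk disturbing the seat.
- **Sideways load:** about 3.5 N remained in the lean direction and about 4 N across it.
- **Camera disagreement:** the cameras differed by 1 to 2 mm on where the ball and mouth are. The wrist camera alone put the gun about 3 mm lower in the fingers, so I used the grip height for that instead.

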